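# Load, turn over and expose the sample cassette

### The arm

A 6-joint arm with a two-finger parallel gripper is mounted at the origin on the work surface. World frame = base frame: x ahead of the robot, y to its left, z up, the work surface at z = 0. Lengths are in mm, angles in degrees, forces in N, time in s.
With the tool pointing down it reaches from about 375 to 975 mm from the base axis. Payload 3.8 kg.
Tool frame: the origin (TCP) lies on the centre line of the jaws, within the pads' length; the fingertips stand 17 mm ahead of it and the grasp point (between the pads) lies 2 mm behind it; z points along the fingers, y is the line along which they close (so a half turn about z gives the same grasp; the last joint's range is limited). The gripper opens to 85 mm and grips with 20 to 120 N. Pads are 22 mm wide; open, the fingers measure 114 mm over their backs; the gripper's body (76 mm by 85 mm) begins 54 mm behind the grasp point. The pads swing forward as they close: fully open they stand 13 mm farther back than shut.
Start: joints at [-2.114, 15.12, 91.902, -0, 72.978, -2.114], TCP at [674.995, -0.002, 248.28] pointing down, gripper open.
Joint ranges: [-150.88, 150.88], [-54.13, 125.18], [17.81, 147.31], [-75.09, 255.09], [0, 152.58], [-146.25, 146.25]. Speed limits (degrees/s): [147.25, 147.25, 180, 180, 180, 180].

### API

Orientations are given as a 3x3 rotation matrix whose columns are the frame's x, y, z axes.
In Python, from rig import observe, read_camera, close_job, look_for, place_of gives the robot as it stands. The module is installed in compiled form; this text tells all that it offers.
- The arm moves only by the tool move_arm, never from a script. Its argument "plan" is a list of rows, each a list of 3 entries, a list of its own where there are three numbers: the opening, from 0 (shut) to 1 (fully open), then the shift along the tool's x, y, z scaled (see below), then the turn about the tool's z scaled (see below). A call has 1 to 5 rows; each row shifts and turns the commanded pose from where the row before left it, along the tool's axes as they then stand; what a row does not reach is not made up. The controller multiplies each number of a shift by 0.03 m and each number of a turn by 5 degrees. A row lasts 1/12 s, in which the tool goes at most 41.7 mm and 7.16 degrees, less where a joint would pass 70% of its speed; a pose out of reach is approached as far as the arm can. A call with a number of a shift or a turn outside -1 to 1 is refused whole. A call with a gripper value outside its range is refused whole. The fingers move at their own pace and stop on an object; "squeeze" is the grip in N (left out, the last holds). Time passes only in rows, so rows that do not move let the fingers close. It gives the time, the measured TCP pose, the force, the opening and the grip force at its end, in the units of the state.
- observe(): the state, without advancing time (a new reading comes with each control period).
- read_camera(name): name is "scene" or "side" or "wrist"; returns a dict with "frame" (480x640x3 uint8, blue, green, red), "fov_y" (degrees; the focal length in pixels is half the picture's height over the tangent of half this angle, whatever the lens; pixels are square), "cx", "cy" (the principal point, pixels), "dist" ([k1, k2, p1, p2, k3] as OpenCV has them; the pictures are not rectified), "extrinsics" (4x4, takes a point from camera to world coordinates). Camera axes: x right, y down, z forward; pixel columns grow to the right and rows downward; lengths in mm; the calibration is good to about 2 mm. A picture is of the moment at which its call begins. There is no depth.
- close_job(): hands the job in; it is judged then, once.
Trained networks look in the newest picture that a camera, given by its name, has taken for a name from the list of things; names that differ only in an ending like _2 or _b are one class to them, and where a whole thing is asked for, a point or a joint stands for the part that bears it (a point fixed in the world has none). Each returns a list of dicts, best first, with "p" (0 to 1); they miss things now and then, are a little off and sometimes report something else, mostly with a low value. They report only what shows in the picture. A call takes as long as a camera call. They do not tell look-alikes from the thing itself.
- look_for(camera, target): "extent" ([left, top, width, height] in pixels, round what is visible of it).
- place_of(camera, target): "uv" ([column, row] in pixels: a listed point, or the origin of a listed thing).
The state is a dict: "time_s": time; "joints": joint angles; "dq": joint speeds; "tau": joint torques, N m; "position": TCP position; "ee_rot": TCP orientation; "force": force on the tool from outside, world axes, zero at the start; "wrist_torque": the same for the moment, N m; "finger_gap": finger opening in mm; "finger_force": force on a finger pad.
Only numpy, scipy, OpenCV 4.12 (cv2) and the standard library are available. Lean on these libraries where they do the work, as an engineer would, in place of code of your own. Each camera call takes 0.05 s, during which the arm holds its last target. There are 200 camera calls.

### The job

Lay every sample cell that is in the pocket tray flat in the open cassette, one to a lane, and shut the clear lid on them. Then turn the whole cassette over and lay it gently, flat, clear lid down, in the middle of the light table's glass. Only then switch on: put the key from its stand fully home in the switch, turn it clockwise as far as it goes and leave it in; do not disturb the bottle, the beaker and the jar.

Things in the scene. Friction and masses are not known exactly. Their poses are not given: they have to be found in the camera images.
- cell1_center (a point): Sealed glass sample cell with a blue cap at its +y end, a square bar 20 x 66 x 20 mm (x, y, z), 35 g, loose; the point is its centre, so 10 mm above what it lies on. Lies in the tray, long axis y across the tray's row. 2 to 4 cells are present; absent ones read None.
- cell2_center (a point): Sealed glass sample cell with a blue cap at its +y end, a square bar 20 x 66 x 20 mm (x, y, z), 35 g, loose; the point is its centre, so 10 mm above what it lies on. Lies in the tray, long axis y across the tray's row. 2 to 4 cells are present; absent ones read None.
- cell3_center (a point): Sealed glass sample cell with a blue cap at its +y end, a square bar 20 x 66 x 20 mm (x, y, z), 35 g, loose; the point is its centre, so 10 mm above what it lies on. Lies in the tray, long axis y across the tray's row. 2 to 4 cells are present; absent ones read None.
- cell4_center (a point): Sealed glass sample cell with a blue cap at its +y end, a square bar 20 x 66 x 20 mm (x, y, z), 35 g, loose; the point is its centre, so 10 mm above what it lies on. Lies in the tray, long axis y across the tray's row. 2 to 4 cells are present; absent ones read None.
- tray: Fixed grey pocket tray 200 x 96 mm, origin at the centre of its underside. Its four pockets lie in a row along its x at x = -67.5, -22.5, 22.5, 67.5 mm; pocket floor 5 mm above the bench, rims 4 mm above the pocket floor, so that a cell stands 16 mm proud of them.
- cassette_center (a point): Middle of the loose clamshell cassette: white tray half 78 x 166 mm (x, y) with a clear lid half, 29 mm thick when shut, 0.49 kg empty. The point is 14 mm above the underside; z points up out of the tray half (down when turned over), -x points to the steel bar. It starts on the bench, lid open, tray half down.
- cassette_bar (a point): Middle of the cassette's round steel carrying bar, 10 mm thick, 100 mm long and parallel to the cassette's y (the same axes as cassette_center), 79 mm from the cassette's centre at its -x side and 14 mm above its underside; 35 mm of free space between bar and tray half. Pinched across from above with a light grip (30 N), the bar turns between the fingers, so that the cassette can swing on it.
- lid (a joint): Cassette lid, hinged along the cassette's +x edge: 0 is shut, grows as it opens upward, 2.05 rad is the stop. The hinge is stiff (0.12 N m) and the lid stays at any angle. It starts open at about 1.85 to 2 rad, leaning back beyond upright.
- lid_hinge (a point): A point on the lid's hinge line at its middle, in the cassette's tray half (axes of the cassette): x = 39 mm from the cassette's centre, 10.5 mm above the underside. The line runs along the cassette's y.
- lid_edge (a point): Middle of the outer edge of the lid's free end, on its outside face: with the lid shut, 78 mm from the hinge towards the bar and 18.5 mm above the hinge. Turns with the lid. The lid is 166 mm wide along the cassette's y.
- glass (a point): Centre of the dark violet glass (225 x 225 mm) on top of the fixed white light table, level with its top face, 45 mm above the bench. Its z axis is up; the table's top reaches 120 mm from the centre to +x and +-y, and to -x it goes on level for 210 mm as a grey deck with the key switch.
- switch_slot (a point): Middle of the mouth of the slot in the brass key switch (a 32 mm square barrel standing 26 mm above the deck), 155 mm from the glass centre to the table's -x. The slot is 19 x 9 mm (long side along this point's x, which turns with the barrel) and 20 mm deep.
- switch (a joint): Key switch: 0 is off, 1.25 rad is the stop at fully on; turned clockwise seen from above. Stays where it is left; it takes about 0.05 N m.
- key_bow (a point): Loose key standing upright in its stand: red grip 36 x 12 x 38 mm (x, y, z), the point is the grip's centre; below it a steel blade 16 x 6 mm (x, y) and 22 mm long, its last 4 mm stepped in to 12 x 4 mm; the blade's tip is 41 mm below this point. 40 g. Fully home in the switch, the point stands 21 mm above switch_slot.
- keystand: Fixed wooden key stand 50 x 32 x 28 mm, origin at the centre of its underside. Its slot, 20 mm deep in the top, is like the switch's, long side along x.
- cassette: Cassette underside centre, axes as cassette_center. 4 lanes 25 mm wide, 72 mm long along x, lie at y = -67.5, -22.5, 22.5, 67.5 mm, parted by blue ribs 4 mm high. Lane floor 4 mm, rim (3 mm wall) 10 mm above the underside: cells, laid with their length along x, stand 14 mm proud of the rim. Room inside with the lid shut: 21.5 mm high.
- lamp: The fixed white light table, 330 x 240 x 45 mm, origin on the bench below the glass centre, axes as glass.
- media_bottle: Bystander: glass bottle with blue cap, 72 mm across, 150 mm high, origin at its underside. Not to be disturbed.
- beaker: Bystander: glass beaker, 80 mm across, 100 mm high, origin at its underside. Not to be disturbed.
- reagent_jar: Bystander: amber jar, 60 mm across, 85 mm high, origin at its underside. Not to be disturbed.
Not all that is in view belongs to the job. Leave any turquoise look-alike of the part that bears cell3_center alone. Leave any yellow look-alike of the cassette alone.

How it is judged (in metres and radians):
On the way, in this order (a step that is already met when the one before it is completed fails the run):
1. every cell present lies in the cassette (x of cell1_center in the frame of cassette_center between -0.034 and 0.034 m and y of cell1_center in the frame of cassette_center between -0.076 and 0.076 m and z of cell1_center in the frame of cassette_center between -0.006 and 0.006 m and x of cell2_center in the frame of cassette_center between -0.034 and 0.034 m and y of cell2_center in the frame of cassette_center between -0.076 and 0.076 m and z of cell2_center in the frame of cassette_center between -0.006 and 0.006 m and x of cell3_center in the frame of cassette_center between -0.034 and 0.034 m and y of cell3_center in the frame of cassette_center between -0.076 and 0.076 m and z of cell3_center in the frame of cassette_center between -0.006 and 0.006 m and x of cell4_center in the frame of cassette_center between -0.034 and 0.034 m and y of cell4_center in the frame of cassette_center between -0.076 and 0.076 m and z of cell4_center in the frame of cassette_center between -0.006 and 0.006 m), for 0.2 s.
2. the lid is shut on the cells (all of step 1 and value of joint lid below 0.1 rad), for 0.2 s.
3. the shut cassette with the cells lies upside down on the glass (all of step 2 and angle between cassette_center's own z axis and vertical above 3.02 rad and x of cassette_center in the frame of glass between -0.06 and 0.06 m and y of cassette_center in the frame of glass between -0.06 and 0.06 m and z of cassette_center in the frame of glass between 0.008 and 0.022 m and linear speed of cassette below 0.02 m/s), for 0.3 s.
4. the key is in the switch and turned on (horizontal distance between key_bow and switch_slot below 0.008 m and z of key_bow in the frame of switch_slot below 0.026 m and angle between key_bow's own z axis and vertical below 0.2 rad and value of joint switch above 1 rad), for 0.2 s.
At the end, for the whole second after the job is handed in: All present cells are in the cassette, its lid shut (0.1 rad); it rests upside down (0.12 rad) on the glass, centre within 60 mm of the glass centre along x and y; the key is upright in the switch (8 mm of its axis, 5 mm of home), turned beyond 1.0 rad (all of step 3 and all of step 4); the robot touches nothing.
It fails at once if the bottle was moved or tipped (distance of media_bottle from where it was at the start of the episode above 0.03 m or angle between media_bottle's own z axis and vertical above 0.35 rad).
It fails at once if the beaker was moved or tipped (distance of beaker from where it was at the start of the episode above 0.03 m or angle between beaker's own z axis and vertical above 0.35 rad).
It fails at once if the jar was moved or tipped (distance of reagent_jar from where it was at the start of the episode above 0.03 m or angle between reagent_jar's own z axis and vertical above 0.35 rad).
It fails at once if the lamp was switched on before the cassette was turned over (value of joint switch above 0.6 rad and angle between cassette_center's own z axis and vertical below 2.6 rad).
It fails at once if the cassette was dropped or slammed on the light table (contact force between cassette and lamp above 100 N).
Of cell1, cell2, cell3, cell4 only 2 to 4 are there at a start; the rules pass over those that are not, and their reading is None.
At some moment in a run one of cell1, cell2, cell3, cell4 may be knocked a few centimetres aside while the robot is not near it.
It also fails if it takes over 210 s, if anything falls off the work surface, if the arm or the gripper's body presses on something with over 40 N, if the wrist force passes 120 N, or if a joint passes its speed limit or range.

## Working session

There is one attempt and no reset: what is moved stays moved. The work goes in short steps, Python scripts to look and compute and a tool call to move; the robot and the scene stay as the last step left them, time stands still between calls to the robot, and variables do not carry over. Pictures are saved under pics/ and viewed, at most 14 in all, crops included, and the job is handed in when it is done.

Besides the shell and the picture viewer there is one more tool, called after ">>>" by a JSON object that holds its "name" and its "arguments". move_arm: Moves the arm, as the interface text tells. Shifts and turns lie within -1 to 1; 1 stands for 0.03 m of shift or 5 degrees of turn. Its arguments: {"type":"object","properties":{"plan":{"type":"array"},"squeeze":{"type":"number"}},"required":["plan"]}

```bash
mkdir -p pics; cat > h.py <<'E'
import numpy as np, cv2
from rig import observe, read_camera, close_job, look_for, place_of
def cam(n):
    c=read_camera(n); f=240/np.tan(np.radians(c["fov_y"]/2))
    c["K"]=np.array([[f,0,c["cx"]],[0,f,c["cy"]],[0,0,1]]); c["D"]=np.array(c["dist"],float); c["E"]=np.array(c["extrinsics"],float); return c
def ray(c,uv):
    p=cv2.undistortPoints(np.array([[uv]],float),c["K"],c["D"])[0,0]
    return c["E"][:3,3], c["E"][:3,:3]@np.array([p[0],p[1],1])
def at_z(c,uv,z):
    o,d=ray(c,uv); return o+d*(z-o[2])/d[2]
def proj(c,P):
    E=np.linalg.inv(c["E"]); P=np.atleast_2d(np.array(P,float))
    return cv2.projectPoints(P,cv2.Rodrigues(E[:3,:3])[0],E[:3,3],c["K"],c["D"])[0][:,0]
def tri(obs):
    A=np.zeros((3,3));b=np.zeros(3)
    for c,uv in obs:
        o,d=ray(c,uv); d=d/np.linalg.norm(d); M=np.eye(3)-np.outer(d,d); A+=M;b+=M@o
    return np.linalg.solve(A,b)
E
cat > a.py <<'E'
from h import *
for n in ("scene","side","wrist"):
    c=cam(n); cv2.imwrite(f"pics/{n}0.png",c["frame"]); print(n,c["fov_y"],c["E"].round(2).tolist())
    for t in ("cell1_center","cassette_center","cassette_bar","lid_hinge","lid_edge","glass","switch_slot","key_bow","keystand","tray","media_bottle","beaker","reagent_jar"):
        print(t,[(np.round(d["uv"]).tolist(),round(d["p"],2)) for d in place_of(n,t)])
E
python3 a.py
```

```text
scene 57.44364916254439 [[0.83, 0.34, -0.44, 974.52], [0.56, -0.52, 0.65, -657.29], [-0.01, -0.79, -0.62, 758.51], [0.0, 0.0, 0.0, 1.0]]
cell1_center [([362.0, 202.0], 0.54)]
cassette_center [([339.0, 254.0], 0.73), ([124.0, 300.0], 0.63)]
cassette_bar [([137.0, 275.0], 0.96), ([316.0, 238.0], 0.86)]
lid_hinge [([351.0, 261.0], 0.73), ([118.0, 311.0], 0.6)]
lid_edge [([129.0, 278.0], 0.85), ([366.0, 244.0], 0.67)]
glass [([258.0, 341.0], 0.6)]
switch_slot [([323.0, 192.0], 0.6), ([203.0, 301.0], 0.54)]
key_bow [([331.0, 211.0], 0.73)]
keystand [([322.0, 191.0], 0.65), ([332.0, 225.0], 0.47), ([258.0, 355.0], 0.22)]
tray [([382.0, 207.0], 0.77), ([438.0, 273.0], 0.34)]
media_bottle [([437.0, 270.0], 0.84)]
beaker [([406.0, 324.0], 0.9), ([377.0, 205.0], 0.6), ([337.0, 256.0], 0.49)]
reagent_jar [([322.0, 191.0], 0.88)]
side 47.79948567302129 [[-0.95, -0.22, 0.24, 220.43], [-0.33, 0.68, -0.66, 799.86], [-0.01, -0.7, -0.71, 923.51], [0.0, 0.0, 0.0, 1.0]]
cell1_center [([297.0, 372.0], 0.91), ([274.0, 364.0], 0.68)]
cassette_center [([309.0, 276.0], 0.82), ([486.0, 188.0], 0.55)]
cassett
[... 239 characters left out ...]
 ([196.0, 282.0], 0.18)]
key_bow [([333.0, 310.0], 0.61)]
keystand []
tray [([263.0, 364.0], 0.75)]
media_bottle [([198.0, 279.0], 0.92)]
beaker [([233.0, 224.0], 0.57)]
reagent_jar [([374.0, 398.0], 0.79)]
wrist 68.05355680913557 [[1.0, 0.0, -0.0, 675.31], [0.0, -0.96, -0.28, 71.17], [-0.0, 0.28, -0.96, 373.08], [0.0, 0.0, 0.0, 1.0]]
cell1_center [([235.0, 414.0], 0.55)]
cassette_center [([177.0, 133.0], 0.95)]
cassette_bar [([103.0, 125.0], 0.78)]
lid_hinge [([220.0, 139.0], 0.6)]
lid_edge [([250.0, 149.0], 0.57)]
glass []
switch_slot []
key_bow [([53.0, 15.0], 0.86)]
keystand [([89.0, 32.0], 0.76)]
tray []
media_bottle [([423.0, 46.0], 0.82)]
beaker [([413.0, 243.0], 0.73)]
reagent_jar []
```

View pics/scene0.png

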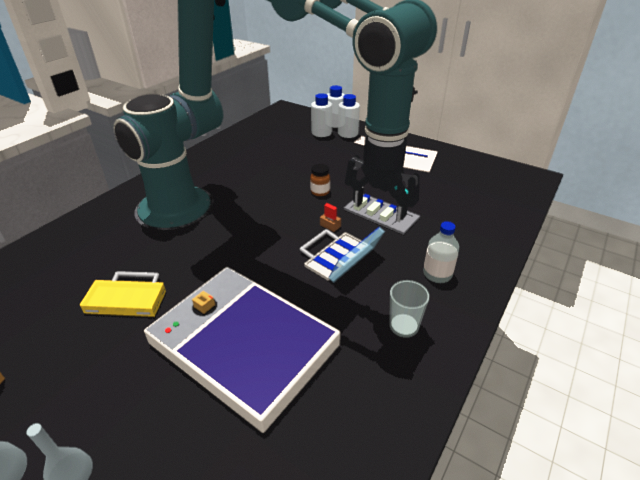

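View pics/side0.png

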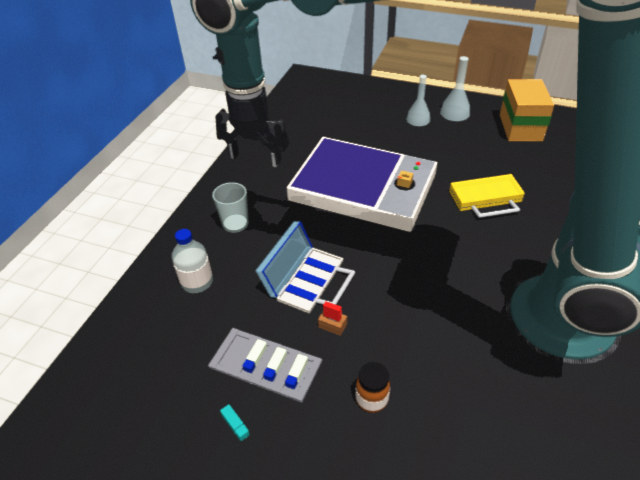

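View pics/wrist0.png

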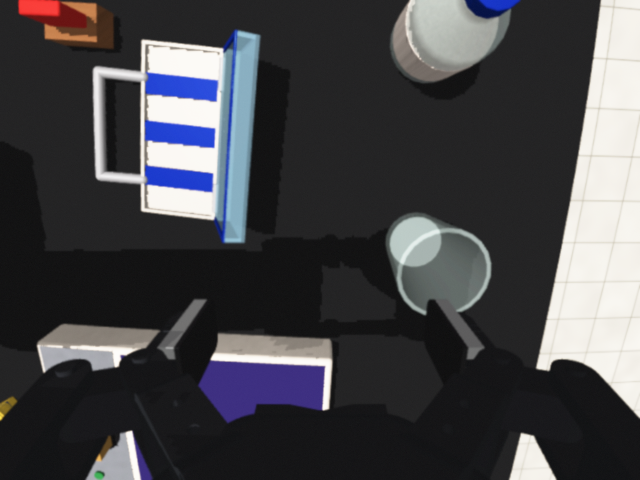

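```bash
cat > b.py <<'E'
from h import *
s=observe(); print(np.round(s["ee_rot"],3).tolist(), s["position"], s["finger_gap"])
S=cam("side");C=cam("scene");W=cam("wrist")
def m(n,c,uv,z): print(n,at_z(c,uv,z).round(0).tolist())
m("tray",S,(263,364),4)
for uv in ((297,372),(274,364),(254,357)): m("cell",S,uv,15)
m("turq",S,(235,422),10)
print("keybow",tri([(S,(333,310)),(C,(331,211)),(W,(53,15))]).round(0))
print("glass",tri([(S,(346,167)),(C,(258,341))]).round(0),"slot",tri([(S,(405,175)),(C,(203,301))]).round(0))
print("jar");m("",S,(374,398),0);m("",C,(322,191),0)
print("bottle");m("",S,(198,279),0);m("",C,(437,270),0)
print("beaker");m("",S,(233,224),0);m("",C,(406,324),0)
for n,uv,z in (("cas",(177,133),14),("bar",(103,125),14),("hinge",(220,139),10.5),("bar1",(97,70),14),("bar2",(103,182),14),("TL",(142,40),10),("BL",(142,211),10),("BR",(215,219),10)): m(n,W,uv,z)
h=cv2.cvtColor(S["frame"],cv2.COLOR_BGR2HSV)
b=cv2.inRange(h,(110,120,60),(130,255,255)); b[:335]=0;b[400:]=0
n,_,st,ce=cv2.connectedComponentsWithStats(b)
for i in range(1,n):
    if st[i,4]>15: print("cap",st[i].tolist(),ce[i].round(1))
cv2.imwrite("pics/sidecrop.png",cv2.resize(S["frame"][320:450,190:410],None,fx=3.5,fy=3.5,interpolation=cv2.INTER_CUBIC))
E
python3 b.py
```

```text
[[-0.0, 1.0, -0.0], [1.0, 0.0, 0.0], [0.0, -0.0, -1.0]] [6.74973160e+02 1.62247641e-02 2.48261543e+02] 85.42106897842864
tray [545.0, 309.0, 4.0]
cell [472.0, 310.0, 15.0]
cell [521.0, 308.0, 15.0]
cell [564.0, 306.0, 15.0]
turq [541.0, 438.0, 10.0]
keybow [449. 177.  51.]
glass [ 566. -273.   51.] slot [ 409. -266.   68.]
jar
 [320.0, 308.0, 0.0]
 [333.0, 317.0, 0.0]
bottle
 [775.0, 152.0, 0.0]
 [774.0, 172.0, 0.0]
beaker
 [780.0, -35.0, 0.0]
 [782.0, -29.0, 0.0]
cas [535.0, 76.0, 14.0]
bar [460.0, 86.0, 14.0]
hinge [576.0, 70.0, 10.0]
bar1 [462.0, 136.0, 14.0]
bar2 [452.0, 29.0, 14.0]
TL [507.0, 162.0, 10.0]
BL [487.0, -2.0, 10.0]
BR [564.0, -11.0, 10.0]
cap [243, 360, 12, 13, 119] [248.5 365.7]
cap [263, 368, 13, 13, 124] [269.1 374. ]
cap [285, 375, 12, 14, 125] [290.8 381.6]
```

View pics/sidecrop.png

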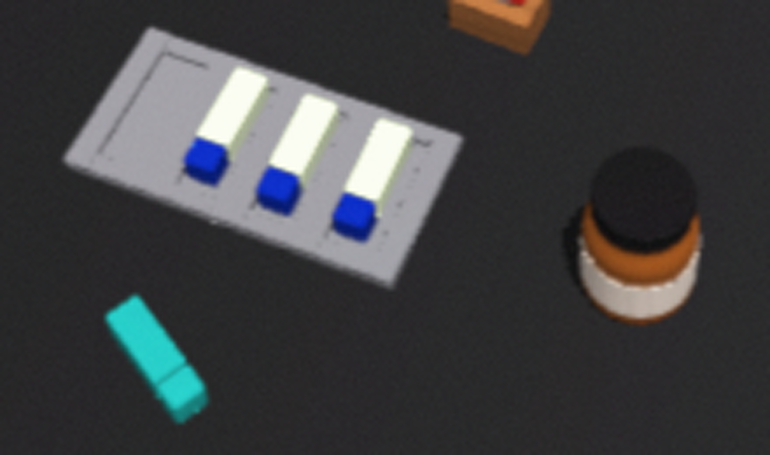

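>>> {"name": "move_arm", "arguments": {"plan": [[1, [0.83, -0.52, 0.16], 0], [1, [0.83, -0.52, 0.16], 0], [1, [0.83, -0.52, 0.16], 0], [1, [0.83, -0.52, 0.16], 0], [1, [0.83, -0.52, 0.16], 0]]}}

```text
time_s: 2.67
position: [596.2, 125.4, 224.2]
ee_rot: [[0.001, 1.0, 0.0], [1.0, -0.001, 0.0], [0.0, 0.0, -1.0]]
force: [0.1, 0.1, -0.9]
finger_gap: 85.6
finger_force: 0.0
```

>>> {"name": "move_arm", "arguments": {"plan": [[0.5, [0.83, -0.52, 0.16], 0], [0.5, [0.83, -0.52, 0.16], 0], [0.4, [0.83, -0.52, 0.16], 0], [0.4, [0.83, -0.52, 0.16], 0], [0.4, [0.83, -0.52, 0.16], 0]]}}

```text
time_s: 3.08
position: [518.2, 250.1, 200.3]
ee_rot: [[0.0, 1.0, 0.0], [1.0, -0.0, 0.0], [0.0, 0.0, -1.0]]
force: [0.7, 0.5, -0.5]
finger_gap: 34.4
finger_force: 0.0
```

>>> {"name": "move_arm", "arguments": {"plan": [[0.4, [0, 0, 0], 0], [0.4, [0, 0, 0], 0], [0.4, [0, 0, 0], 0]]}}

```text
time_s: 3.33
position: [519.3, 249.0, 200.5]
ee_rot: [[-0.001, 1.0, 0.001], [1.0, 0.001, -0.0], [-0.0, 0.001, -1.0]]
force: [-0.0, -0.2, 0.1]
finger_gap: 34.2
finger_force: 0.0
```

```bash
cat > c.py <<'E'
import sys
from h import *
W=cam("wrist"); cv2.imwrite("pics/%s.png"%sys.argv[1],W["frame"])
h=cv2.cvtColor(W["frame"],cv2.COLOR_BGR2HSV)
s=observe(); print(s["position"].round(1) if hasattr(s["position"],"round") else s["position"],s["finger_gap"])
b=cv2.inRange(h,(112,150,60),(128,255,255))
n,_,st,ce=cv2.connectedComponentsWithStats(b)
for i in range(1,n):
    if st[i,4]>100: print("blue",st[i].tolist(),ce[i].round(1),at_z(W,ce[i],15).round(0))
for t in ("cell1_center","tray","keystand","key_bow","cassette_bar","cassette_center"): print(t,[(np.round(d["uv"]).tolist(),round(d["p"],2)) for d in place_of("wrist",t)])
E
python3 c.py w1
```

```text
[519.6 248.6 200.7] 34.06622718796653
blue [258, 110, 24, 22, 399] [270.2 121.9] [478. 333.  15.]
blue [313, 112, 23, 22, 393] [324.9 123.3] [523. 332.  15.]
blue [366, 118, 25, 21, 481] [378.3 128.2] [568. 328.  15.]
blue [306, 328, 59, 23, 933] [334.7 339.5] [534. 127.  15.]
blue [301, 366, 68, 22, 1037] [334.3 376.7] [534.  83.  15.]
blue [298, 400, 48, 10, 277] [318.1 405. ] [517.  47.  15.]
cell1_center [([270.0, 146.0], 0.95)]
tray [([347.0, 153.0], 0.9)]
keystand [([252.0, 291.0], 0.63)]
key_bow [([235.0, 311.0], 0.81)]
cassette_bar []
cassette_center [([333.0, 383.0], 0.75)]
```

View pics/w1.png

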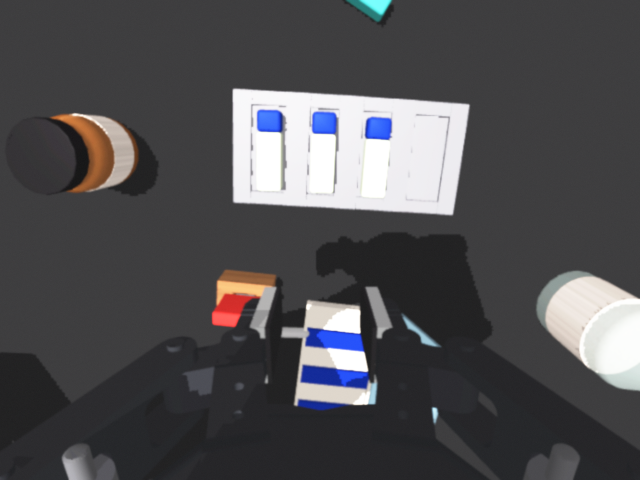

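```bash
cat > d.py <<'E'
from h import *
W=cam("wrist"); f=W["frame"]; h=cv2.cvtColor(f,cv2.COLOR_BGR2HSV)
for u in (270,323,376): print(f[125,u],f[170,u],f[150,u+20],f[150,u-22])
for u,v in ((258,478),(0,0)): pass
tc=[at_z(W,p,9)[:2] for p in ((234,90),(468,104),(453,214),(234,203))]
print("tray corners",np.round(tc),"c",np.mean(tc,0).round(1),[np.degrees(np.arctan2(*(b-a)[::-1])).round(1) for a,b in ((tc[0],tc[1]),(tc[3],tc[2]),(tc[3],tc[0]),(tc[2],tc[1]))])
m=(cv2.inRange(f,(240,240,225),(255,255,255))|cv2.inRange(h,(110,150,60),(130,255,255)))
m[:95]=0;m[212:]=0;m[:,:230]=0;m[:,470:]=0
n,l,st,ce=cv2.connectedComponentsWithStats(m)
for i in range(1,n):
    if st[i,4]>300:
        c=cv2.findContours((l==i).astype(np.uint8),0,2)[0][0][:,0].astype(float)
        P=np.array([at_z(W,p,25)[:2] for p in c],np.float32); r=cv2.minAreaRect(P); print(st[i].tolist(),np.round(r[0],1),np.round(r[1],1),round(r[2],1))
E
python3 d.py
```

```text
[253 111  59] [255 255 255] [247 245 246] [246 243 245]
[253 112  60] [255 255 255] [245 243 243] [246 244 245]
[253 114  61] [255 255 255] [242 239 240] [245 242 242]
tray corners [[448. 359.]
 [645. 348.]
 [641. 253.]
 [442. 263.]] c [543.9 305.5] [np.float64(-3.1), np.float64(-2.9), np.float64(86.5), np.float64(87.6)]
[234, 95, 186, 109, 9315] [522.5 308.7] [ 88.7 147.9] 86.7
[257, 110, 25, 21, 503] [478.3 333.4] [15.5 19.7] 89.6
[312, 112, 24, 21, 479] [522.3 331.7] [15.5 18.6] 90.0
[365, 117, 26, 22, 495] [566.2 327.8] [16.3 19.7] 86.7
[252, 124, 28, 67, 1596] [474.2 303.5] [53.2 22.7] 88.2
[308, 127, 27, 67, 1447] [520.2 300.9] [53.2 20.8] 88.3
```

```bash
cat > go.py <<'E'
# usage: go.py x y z yaw [x y z yaw ...] ; prints turn then per-row shifts from the present pose
import sys
from h import *
s=observe(); p=np.array(s["position"]); R=np.array(s["ee_rot"]); psi=np.degrees(np.arctan2(R[1,1],R[0,1]))
print("now",p.round(1),"yaw",round(psi,2),"gap",round(s["finger_gap"],1),"F",np.round(s["force"],1),"t",s["time_s"])
a=np.array(sys.argv[1:],float).reshape(-1,4)
for t in a:
    T=(psi-t[3])/5; psi=t[3]; c,q=np.cos(np.radians(psi)),np.sin(np.radians(psi))
    d=t[:3]-p; p=t[:3]; v=np.array([-q*d[0]+c*d[1],c*d[0]+q*d[1],-d[2]])/30
    n=max(1,int(np.ceil(max(abs(v).max(),np.linalg.norm(v)*30/40)-.02)))
    print("turn",round(T,2),"shift total",v.round(2),"rows",n,"each",(v/n).round(3))
E
python3 go.py 476.5 308 80 -3 476.5 308 28 -3
```

```text
now [519.4 248.5 200.4] yaw -0.06 gap 34.4 F [-0.5 -0.5 -0.5] t 3.7333
turn 0.59 shift total [ 1.91 -1.53  4.01] rows 4 each [ 0.477 -0.383  1.003]
turn 0.0 shift total [0.   0.   1.73] rows 2 each [0.    0.    0.867]
```

>>> {"name": "move_arm", "arguments": {"plan": [[0.35, [0, 0, 0], 0.59], [0.35, [0.48, -0.38, 1], 0], [0.35, [0.48, -0.38, 1], 0], [0.35, [0.48, -0.38, 1], 0], [0.35, [0.48, -0.38, 1], 0]]}}

```text
time_s: 4.15
position: [476.5, 309.2, 79.6]
ee_rot: [[0.053, 0.999, 0.001], [0.999, -0.053, 0.001], [0.001, 0.001, -1.0]]
force: [0.2, 0.2, -0.7]
finger_gap: 29.7
finger_force: 0.0
```

>>> {"name": "move_arm", "arguments": {"plan": [[0.35, [0, 0, 0], 0], [0.35, [0, 0, 0], 0], [0.35, [0, 0, 0], 0]]}}

```text
time_s: 4.4
position: [477.5, 309.0, 81.3]
ee_rot: [[0.051, 0.999, 0.001], [0.999, -0.051, 0.0], [0.0, 0.001, -1.0]]
force: [0.6, 0.2, 0.5]
finger_gap: 30.2
finger_force: 0.0
```

```bash
python3 go.py 476.5 308 28 -3; python3 c.py w2
```

```text
now [477.5 309.   81.3] yaw -2.93 gap 30.2 F [0.6 0.2 0.5] t 4.4
turn 0.01 shift total [-0.03 -0.03  1.78] rows 2 each [-0.017 -0.016  0.888]
[478.4 309.2  82.2] 29.667147660323423
blue [379, 207, 40, 36, 1302] [398.7 224.1] [522. 332.  15.]
blue [299, 208, 36, 36, 1223] [316.6 225.3] [477. 333.  15.]
blue [456, 210, 46, 36, 1419] [478.8 227.1] [568. 328.  15.]
cell1_center [([314.0, 266.0], 0.63)]
tray [([427.0, 257.0], 0.61)]
keystand []
key_bow []
cassette_bar []
cassette_center []
```

View pics/w2.png

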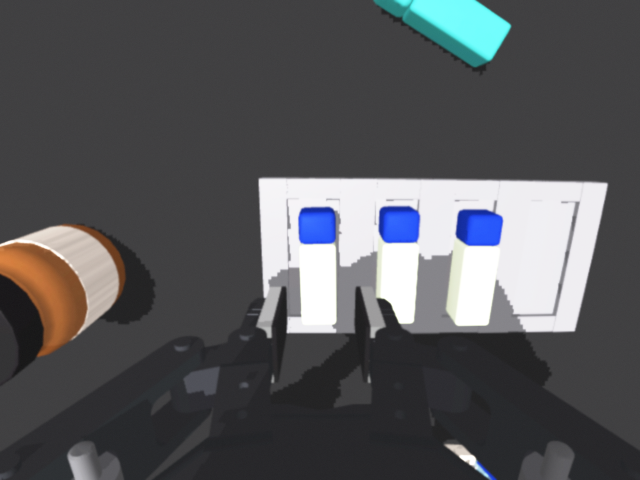

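>>> {"name": "move_arm", "arguments": {"plan": [[0.35, [0, 0, 0.9], 0], [0.35, [0, 0, 0.87], 0], [0.35, [0, 0, 0], 0], [0, [0, 0, 0], 0], [0, [0, 0, 0], 0]], "squeeze": 35}}

```text
time_s: 5.17
position: [476.7, 308.8, 27.5]
ee_rot: [[0.052, 0.999, 0.0], [0.999, -0.052, 0.0], [0.0, 0.0, -1.0]]
force: [-1.1, -0.0, -0.2]
finger_gap: 18.9
finger_force: 35.4
```

>>> {"name": "move_arm", "arguments": {"plan": [[0, [0, 0, 0], 0], [0, [0, 0, 0], 0], [0, [0, 0, -0.5], 0], [0, [0, 0, -1], 0], [0, [0, 0, -1], 0]]}}

```text
time_s: 5.58
position: [474.8, 307.9, 101.5]
ee_rot: [[0.051, 0.999, -0.004], [0.999, -0.051, -0.002], [-0.002, -0.004, -1.0]]
force: [0.5, 0.8, 0.8]
finger_gap: 19.2
finger_force: 35.4
```

>>> {"name": "move_arm", "arguments": {"plan": [[0, [0, 0, -1], 0], [0, [0, 0, -1], 0], [0, [0, 0, -1], 0], [0, [0, 0, 0], 0], [0, [0, 0, 0], 0]]}}

```text
time_s: 6.0
position: [477.9, 309.7, 195.3]
ee_rot: [[0.051, 0.999, 0.005], [0.999, -0.051, 0.003], [0.003, 0.005, -1.0]]
force: [-0.3, -0.6, -0.7]
finger_gap: 19.5
finger_force: 35.5
```

```bash
python3 go.py 500 190 190 -3 500 190 190 83
```

```text
now [477.9 309.7 195.3] yaw -2.95 gap 19.5 F [-0.3 -0.6 -0.7] t 6.0
turn 0.01 shift total [-3.95  0.94  0.18] rows 4 each [-0.987  0.236  0.044]
turn -17.2 shift total [ 0.  0. -0.] rows 1 each [ 0.  0. -0.]
```

>>> {"name": "move_arm", "arguments": {"plan": [[0, [-0.98, -0.02, 0], 0], [0, [-0.98, -0.02, 0], 0], [0, [-0.98, -0.02, 0], 0], [0, [-0.98, -0.02, 0], 0], [0, [-0.98, -0.02, 0], 0]]}}

```text
time_s: 6.42
position: [464.0, 160.6, 190.1]
ee_rot: [[0.051, 0.999, -0.004], [0.999, -0.051, -0.001], [-0.001, -0.003, -1.0]]
force: [0.3, 0.3, -1.6]
finger_gap: 19.1
finger_force: 35.5
```

>>> {"name": "move_arm", "arguments": {"plan": [[0, [-0.98, -0.02, 0], 0], [0, [-0.98, -0.02, 0], 0], [0, [-0.84, -0.02, 0], 0], [0, [0, 0, 0], -1], [0, [0, 0, 0], -1]]}}

```text
time_s: 6.83
position: [458.1, 76.7, 190.2]
ee_rot: [[-0.124, 0.992, -0.004], [0.992, 0.124, -0.001], [-0.0, -0.004, -1.0]]
force: [0.3, -0.1, -1.1]
finger_gap: 19.4
finger_force: 35.4
```

>>> {"name": "move_arm", "arguments": {"plan": [[0, [0, 0, 0], -1], [0, [0, 0, 0], -1], [0, [0, 0, 0], -1], [0, [0, 0, 0], -1], [0, [0, 0, 0], -1]]}}

```text
time_s: 7.25
position: [458.2, 78.2, 190.1]
ee_rot: [[-0.534, 0.845, -0.004], [0.845, 0.534, -0.0], [0.002, -0.003, -1.0]]
force: [0.1, -0.6, -0.9]
finger_gap: 18.9
finger_force: 35.4
```

>>> {"name": "move_arm", "arguments": {"plan": [[0, [0, 0, 0], -1], [0, [0, 0, 0], -1], [0, [0, 0, 0], -1], [0, [0, 0, 0], -1], [0, [0, 0, 0], -1]]}}

```text
time_s: 7.67
position: [458.2, 78.2, 190.1]
ee_rot: [[-0.841, 0.54, -0.004], [0.54, 0.841, -0.0], [0.003, -0.002, -1.0]]
force: [0.1, -0.5, -0.3]
finger_gap: 19.2
finger_force: 35.4
```

>>> {"name": "move_arm", "arguments": {"plan": [[0, [0, 0, 0], -1], [0, [0, 0, 0], -1], [0, [0, 0, 0], -1], [0, [0, 0, 0], -1], [0, [0, 0, 0], -1]]}}

```text
time_s: 8.08
position: [458.2, 78.2, 190.1]
ee_rot: [[-0.991, 0.134, -0.004], [0.134, 0.991, -0.0], [0.004, -0.001, -1.0]]
force: [0.3, -0.2, 0.2]
finger_gap: 18.8
finger_force: 35.4
```

>>> {"name": "move_arm", "arguments": {"plan": [[0, [0, 0, 0], -0.2], [0, [0, 0, 0], 0], [0, [0, 0, 0], 0], [0, [0, 0, 0], 0]]}}

```text
time_s: 8.42
position: [459.3, 78.4, 191.6]
ee_rot: [[-0.992, 0.123, -0.001], [0.123, 0.992, -0.0], [0.001, -0.0, -1.0]]
force: [1.0, 1.0, -0.0]
finger_gap: 19.2
finger_force: 35.4
```

```bash
python3 go.py; python3 c.py w3
```

```text
now [459.3  78.4 191.6] yaw 82.96 gap 19.2 F [ 1.  1. -0.] t 8.4167
[459.5  78.4 191.8] 19.269552297475723
blue [294, 230, 53, 53, 2538] [320.  255.6] [490.  74.  15.]
blue [590, 244, 25, 24, 373] [604.3 255.5] [523. 337.  15.]
blue [0, 262, 89, 190, 11402] [ 33.1 354. ] [ 560. -232.   15.]
blue [270, 263, 20, 35, 543] [278.8 277.7] [506.  34.  15.]
blue [365, 264, 22, 54, 775] [375.6 283.9] [523. 122.  15.]
blue [581, 289, 24, 24, 356] [594.8 300.2] [568. 333.  15.]
cell1_center [([319.0, 307.0], 0.58)]
tray [([562.0, 274.0], 0.9)]
keystand [([429.0, 197.0], 0.88), ([328.0, 216.0], 0.49)]
key_bow [([445.0, 204.0], 0.78)]
cassette_bar [([329.0, 216.0], 0.74)]
cassette_center []
```

View pics/w3.png

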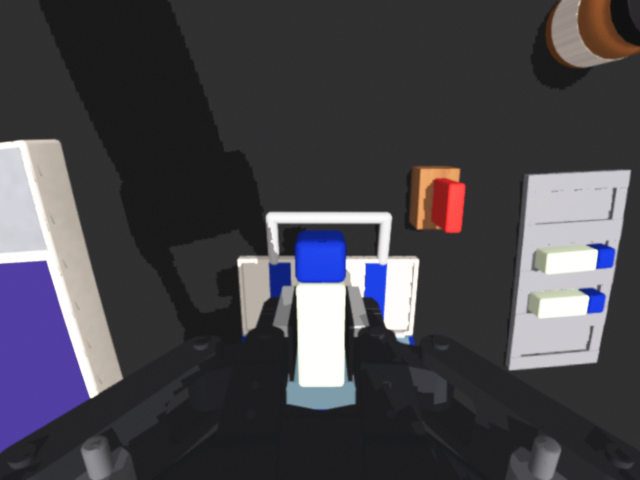

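```bash
cat > e.py <<'E'
from h import *
W=cam("wrist")
def A(uv,z): return at_z(W,uv,z)[:2]
a,b=A((272,217),14),A((386,217),14); c,d=A((239,258),10),A((418,258),10)
for p,q in ((a,b),(c,d)): print(p.round(1),q.round(1),"mid",((p+q)/2).round(1),"len",np.linalg.norm(q-p).round(1),"yangle",np.degrees(np.arctan2(q[1]-p[1],q[0]-p[0])).round(2))
y=np.radians(83); 
k1,k2=A((322,217),14),A((445,205),51); print("key",k2, "stand top face corners", [A(p,28).round(0) for p in ((413,167),(459,167),(411,229))])
# cassette model overlay
def model(cx,cy,psi):
    R=np.array([[np.cos(psi),-np.sin(psi)],[np.sin(psi),np.cos(psi)]])
    return lambda x,yy,z: np.r_[R@np.array([x,yy])+[cx,cy],z]
E
python3 e.py
```

```text
[450.6  37. ] [462.7 135.8] mid [456.7  86.4] len 99.5 yangle 83.06
[4.856e+02 2.000e-01] [505.5 163. ] mid [495.6  81.6] len 164.0 yangle 83.04
key [449.76146263 175.46644345] stand top face corners [array([421., 158.]), array([425., 195.]), array([472., 154.])]
```

```bash
cat > f.py <<'E'
from h import *
W=cam("wrist"); s=observe(); p=np.array(s["position"]); R=np.array(s["ee_rot"]); g=cv2.cvtColor(W["frame"],cv2.COLOR_BGR2HSV)
print(W["frame"][225:245:2,320].tolist()); print(W["frame"][374:412:3,320].tolist())
for dz in (0,-2.5,-5):
    P=[R.T@(at_z(W,(320,v),p[2]+dz)-p) for v in (231,385)]; print(dz,np.round(P,1).tolist())
for dz in (-22.5,):
    P=[R.T@(at_z(W,(320,v),p[2]+dz)-p) for v in (231,385,404)]; print(dz,np.round(P,1).tolist())
E
python3 f.py
```

```text
[[50, 48, 49], [48, 47, 47], [64, 44, 43], [120, 35, 18], [128, 34, 15], [130, 36, 15], [135, 36, 15], [144, 38, 15], [183, 48, 21], [217, 58, 26]]
[[253, 255, 255], [253, 255, 255], [253, 255, 255], [253, 255, 255], [224, 235, 226], [170, 155, 125], [170, 155, 126], [170, 155, 125], [170, 155, 126], [171, 155, 126], [169, 154, 125], [173, 140, 111], [88, 35, 28]]
0 [[38.2, -0.1, -0.0], [-28.6, -0.1, 0.0]]
-2.5 [[37.5, -0.1, 2.5], [-30.6, -0.2, 2.5]]
-5 [[36.9, -0.1, 5.0], [-32.5, -0.2, 5.0]]
-22.5 [[32.3, -0.2, 22.5], [-46.5, -0.2, 22.5], [-58.1, -0.2, 22.5]]
```

```bash
python3 go.py 532.1 54.5 190 83.05 532.1 54.5 70 83.05 532.1 54.5 28 83.05
```

```text
now [459.8  78.4 192.3] yaw 83.04 gap 19.1 F [ 0.8  1.3 -0.5] t 8.8667
turn -0.0 shift total [-2.49 -0.5   0.08] rows 3 each [-0.83  -0.167  0.025]
turn 0.0 shift total [0. 0. 4.] rows 4 each [0. 0. 1.]
turn 0.0 shift total [0.  0.  1.4] rows 2 each [0.  0.  0.7]
```

>>> {"name": "move_arm", "arguments": {"plan": [[0, [-0.83, -0.17, 0.02], 0], [0, [-0.83, -0.17, 0.02], 0], [0, [-0.83, -0.17, 0.02], 0], [0, [0, 0, 1], 0], [0, [0, 0, 1], 0]]}}

```text
time_s: 9.28
position: [536.1, 53.8, 132.4]
ee_rot: [[-0.992, 0.122, 0.007], [0.122, 0.993, 0.0], [-0.007, 0.001, -1.0]]
force: [-0.3, -0.1, -0.6]
finger_gap: 19.1
finger_force: 35.5
```

>>> {"name": "move_arm", "arguments": {"plan": [[0, [0, 0, 1], 0], [0, [0, 0, 0.9], 0], [0, [0, 0, 0], 0], [0, [0, 0, 0], 0], [0, [0, 0, 0], 0]]}}

```text
time_s: 9.7
position: [533.1, 54.3, 74.7]
ee_rot: [[-0.993, 0.121, 0.002], [0.121, 0.993, 0.0], [-0.002, 0.0, -1.0]]
force: [-0.4, -0.3, 0.1]
finger_gap: 19.1
finger_force: 35.4
```

```bash
python3 go.py 532.1 54.5 28 83.05; python3 go.py 532.1 54.5 28 83.05;  python3 c.py w4
```

```text
now [533.1  54.3  74.7] yaw 83.05 gap 19.1 F [-0.4 -0.3  0.1] t 9.7
turn 0.0 shift total [0.04 0.   1.56] rows 2 each [0.018 0.001 0.779]
now [533.1  54.3  74.7] yaw 83.05 gap 19.1 F [-0.4 -0.3  0.1] t 9.7
turn 0.0 shift total [0.04 0.   1.56] rows 2 each [0.018 0.001 0.779]
[533.9  54.3  75.5] 19.079913835761502
blue [261, 203, 117, 98, 8057] [318.5 249.1] [521.  55.  15.]
blue [413, 204, 45, 115, 3877] [434.6 260.6] [535. 118.  15.]
blue [488, 328, 28, 49, 420] [500.4 351.5] [599. 157.  15.]
cell1_center [([320.0, 305.0], 0.92)]
tray []
keystand [([530.0, 87.0], 0.63)]
key_bow [([593.0, 73.0], 0.62)]
cassette_bar [([366.0, 116.0], 0.95)]
cassette_center [([359.0, 268.0], 0.63)]
```

View pics/w4.png

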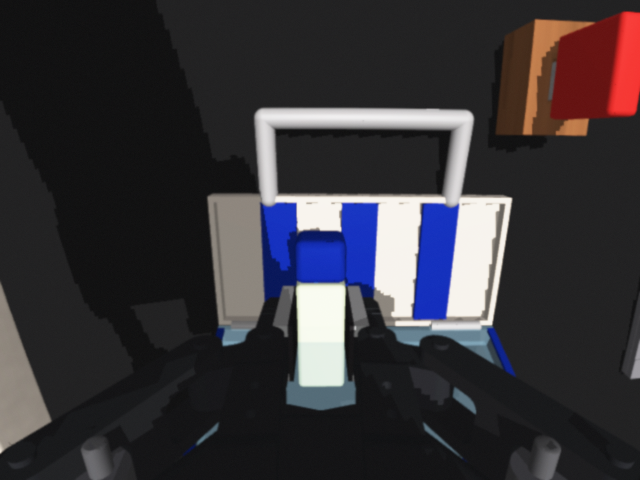

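```bash
cat > e.py <<'E'
from h import *
W=cam("wrist"); s=observe()
def A(uv,z): return at_z(W,uv,z)[:2]
a,b=A((262,118),14),A((466,118),14); c,d=A((209,197),10),A((510,197),10)
for p,q in ((a,b),(c,d)): print(p.round(1),q.round(1),"mid",((p+q)/2).round(1),"len",np.linalg.norm(q-p).round(1),"yangle",np.degrees(np.arctan2(q[1]-p[1],q[0]-p[0])).round(2))
print("inner front edge", A((400,205),10), "hinge side inner",A((470,320),4)); print(s["position"])
e,f=A((497,203),10),A((493,322),4); print(e,f)
E
python3 e.py
```

```text
[449.7  35.2] [461.5 136.5] mid [455.6  85.8] len 102.0 yangle 83.35
[485.8  -0.5] [505.3 161.8] mid [495.5  80.7] len 163.4 yangle 83.16
inner front edge [502.66209543 101.35667189] hinge side inner [581.46573572 142.11578737]
[532.56834617  54.25183284  74.27217632]
[507.7880581  154.58737635] [584.87301233 156.75913274]
```

>>> {"name": "move_arm", "arguments": {"plan": [[0, [0.03, 0, 0.8], 0], [0, [0, 0, 0.5], 0], [0, [0, 0, 0.24], 0], [0, [0, 0, 0], 0], [0, [0, 0, 0], 0]]}}

```text
time_s: 10.52
position: [531.2, 54.3, 27.2]
ee_rot: [[-0.993, 0.121, -0.0], [0.121, 0.993, -0.0], [0.0, -0.0, -1.0]]
force: [-0.2, -0.2, 1.3]
finger_gap: 19.0
finger_force: 36.2
```

```bash
python3 go.py 532.1 54.5 28 83.05
```

```text
now [531.2  54.3  27.2] yaw 83.05 gap 19.0 F [-0.2 -0.2  1.3] t 10.5167
turn 0.0 shift total [-0.03  0.01 -0.03] rows 1 each [-0.029  0.01  -0.027]
```

>>> {"name": "move_arm", "arguments": {"plan": [[0.35, [0, 0, 0], 0], [0.35, [0, 0, 0], 0], [0.35, [0, 0, 0], 0], [0.35, [0, 0, -0.5], 0], [0.35, [0, 0, -1], 0]]}}

```text
time_s: 10.93
position: [527.5, 54.1, 69.1]
ee_rot: [[-0.993, 0.121, -0.008], [0.121, 0.993, -0.0], [0.008, -0.001, -1.0]]
force: [0.1, -0.3, -0.2]
finger_gap: 30.0
finger_force: 0.0
```

>>> {"name": "move_arm", "arguments": {"plan": [[0.35, [0, 0, -1], 0], [0.35, [0, 0, -1], 0], [0.35, [0, 0, -1], 0], [0.35, [0, 0, -1], 0], [0.35, [0, 0, 0], 0]]}}

```text
time_s: 11.35
position: [535.7, 54.6, 200.1]
ee_rot: [[-0.993, 0.121, 0.013], [0.121, 0.993, 0.001], [-0.013, 0.002, -1.0]]
force: [0.5, 0.2, -0.1]
finger_gap: 29.9
finger_force: 0.0
```

```bash
cat > chk.py <<'E'
import sys
from h import *
S=cam("side"); C=cam("scene"); W=cam("wrist")
a=cv2.resize(S["frame"][200:460,180:420],None,fx=1.66,fy=1.66,interpolation=cv2.INTER_CUBIC)
b=cv2.resize(C["frame"][150:300,270:460],None,fx=2.1,fy=2.1,interpolation=cv2.INTER_CUBIC)
o=np.zeros((432,800,3),np.uint8); o[:a.shape[0],:a.shape[1]]=a[:432]; o[:b.shape[0],400:400+b.shape[1]]=b[:, :400]
cv2.imwrite("pics/%s.png"%sys.argv[1],o); cv2.imwrite("pics/%sw.png"%sys.argv[1],W["frame"])
for n in("side","scene","wrist"): print(n,[(np.round(d["uv"]).tolist(),round(d["p"],2)) for d in place_of(n,"cell1_center")])
E
python3 chk.py k1; python3 go.py 521.3 306.8 150 83.05 521.3 306.8 150 -3 521.3 306.8 28 -3
```

```text
side [([314.0, 272.0], 0.87)]
scene [([328.0, 254.0], 0.57)]
wrist [([319.0, 215.0], 0.62)]
now [529.8  54.2 190.3] yaw 83.05 gap 30.1 F [0.1 0.  0.6] t 11.65
turn 0.0 shift total [1.3  8.32 1.34] rows 9 each [0.144 0.925 0.149]
turn 17.21 shift total [ 0.  0. -0.] rows 1 each [ 0.  0. -0.]
turn 0.0 shift total [0.   0.   4.07] rows 5 each [0.    0.    0.813]
```

View pics/k1.png

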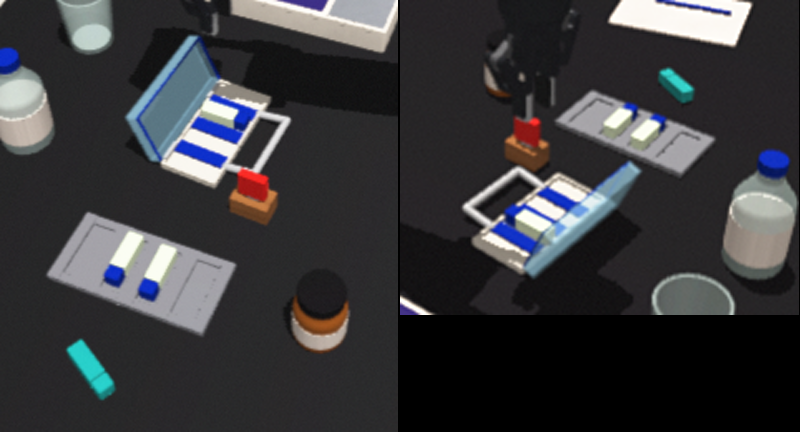

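>>> {"name": "move_arm", "arguments": {"plan": [[0.35, [0.15, 0.93, 0.15], 0], [0.35, [0.15, 0.93, 0.15], 0], [0.35, [0.15, 0.93, 0.15], 0], [0.35, [0.15, 0.93, 0.15], 0], [0.35, [0.15, 0.93, 0.15], 0]]}}

```text
time_s: 12.07
position: [524.5, 196.3, 167.6]
ee_rot: [[-0.993, 0.121, -0.003], [0.121, 0.993, -0.001], [0.003, -0.001, -1.0]]
force: [1.0, -0.1, -0.3]
finger_gap: 30.0
finger_force: 0.0
```

>>> {"name": "move_arm", "arguments": {"plan": [[0.35, [0.15, 0.93, 0.15], 0], [0.35, [0.15, 0.93, 0.15], 0], [0.35, [0.15, 0.93, 0.15], 0], [0.35, [0.15, 0.93, 0.15], 0], [0.35, [0, 0, 0], 1]]}}

```text
time_s: 12.48
position: [519.5, 312.3, 148.8]
ee_rot: [[-0.979, 0.205, -0.004], [0.205, 0.979, 0.0], [0.004, -0.0, -1.0]]
force: [0.2, -0.0, -0.1]
finger_gap: 30.0
finger_force: 0.0
```

>>> {"name": "move_arm", "arguments": {"plan": [[0.35, [0, 0, 0], 1], [0.35, [0, 0, 0], 1], [0.35, [0, 0, 0], 1], [0.35, [0, 0, 0], 1], [0.35, [0, 0, 0], 1]]}}

```text
time_s: 12.9
position: [520.2, 308.0, 149.5]
ee_rot: [[-0.797, 0.604, -0.003], [0.604, 0.797, -0.002], [0.001, -0.003, -1.0]]
force: [-0.4, -0.4, -0.2]
finger_gap: 29.8
finger_force: 0.0
```

>>> {"name": "move_arm", "arguments": {"plan": [[0.35, [0, 0, 0], 1], [0.35, [0, 0, 0], 1], [0.35, [0, 0, 0], 1], [0.35, [0, 0, 0], 1], [0.35, [0, 0, 0], 1]]}}

```text
time_s: 13.32
position: [520.3, 307.9, 149.6]
ee_rot: [[-0.466, 0.885, -0.003], [0.885, 0.466, -0.002], [-0.0, -0.004, -1.0]]
force: [0.6, 0.3, 0.1]
finger_gap: 30.0
finger_force: 0.0
```

>>> {"name": "move_arm", "arguments": {"plan": [[0.35, [0, 0, 0], 1], [0.35, [0, 0, 0], 1], [0.35, [0, 0, 0], 1], [0.35, [0, 0, 0], 1], [0.35, [0, 0, 0], 1]]}}

```text
time_s: 13.73
position: [520.3, 307.9, 149.6]
ee_rot: [[-0.049, 0.999, -0.003], [0.999, 0.049, -0.002], [-0.002, -0.003, -1.0]]
force: [-0.3, 0.2, 0.8]
finger_gap: 29.7
finger_force: 0.0
```

>>> {"name": "move_arm", "arguments": {"plan": [[0.35, [0, 0, 0.8], 1], [0.35, [0, 0, 0.8], 0.2], [0.35, [0, 0, 0.7], 0], [0.35, [0, 0, 0], 0], [0.35, [0, 0, 0], 0]]}}

```text
time_s: 14.15
position: [519.1, 307.3, 79.8]
ee_rot: [[0.051, 0.999, -0.006], [0.999, -0.051, -0.003], [-0.003, -0.005, -1.0]]
force: [-0.4, 1.0, 0.1]
finger_gap: 29.7
finger_force: 0.0
```

```bash
cat > pk.py <<'E'
# measures the cells' top faces near the gripper: caps (blue) and white
from h import *
import sys
W=cam("wrist"); h=cv2.cvtColor(W["frame"],cv2.COLOR_BGR2HSV)
m=cv2.inRange(h,(110,150,60),(130,255,255)); n,l,st,ce=cv2.connectedComponentsWithStats(m)
for i in range(1,n):
    if 300<st[i,4]<4000:
        x,y,w,q,_=st[i]; top=at_z(W,(x+w/2,y),25); print("cap",st[i].tolist(),"lit centre",at_z(W,ce[i],25).round(1),"far edge",top.round(1))
E
python3 pk.py; python3 go.py 521.3 306.8 28 -3
```

```text
cap [306, 208, 37, 36, 1265] lit centre [522.4 334.1  25. ] far edge [523.  343.3  25. ]
cap [387, 211, 41, 36, 1353] lit centre [565.4 330.3  25. ] far edge [565.6 339.6  25. ]
now [520.6 308.1  81.7] yaw -2.94 gap 29.7 F [-0.6  0.2  0.7] t 14.2
turn 0.01 shift total [-0.04  0.02  1.79] rows 2 each [-0.021  0.012  0.895]
```

>>> {"name": "move_arm", "arguments": {"plan": [[0.35, [0, 0.03, 0.9], 0], [0.35, [0, 0, 0.88], 0], [0.35, [0, 0, 0], 0], [0, [0, 0, 0], 0], [0, [0, 0, 0], 0]], "squeeze": 35}}

```text
time_s: 14.62
position: [523.0, 308.9, 30.7]
ee_rot: [[0.051, 0.999, 0.001], [0.999, -0.051, 0.001], [0.001, 0.001, -1.0]]
force: [-0.5, -1.0, 0.2]
finger_gap: 19.0
finger_force: 37.2
```

>>> {"name": "move_arm", "arguments": {"plan": [[0, [0, 0, 0], 0], [0, [0, 0, 0], 0], [0, [0, 0, -0.5], 0], [0, [0, 0, -1], 0], [0, [0, 0, -1], 0]]}}

```text
time_s: 15.03
position: [521.1, 307.7, 103.9]
ee_rot: [[0.051, 0.999, -0.003], [0.999, -0.051, -0.002], [-0.002, -0.003, -1.0]]
force: [0.4, 1.2, -0.2]
finger_gap: 18.7
finger_force: 37.2
```

>>> {"name": "move_arm", "arguments": {"plan": [[0, [0, 0, -1], 0], [0, [0, 0, -0.5], 0], [0, [0, 0, 0], 0], [0, [0, 0, 0], -1], [0, [0, 0, 0], -1]]}}

```text
time_s: 15.45
position: [522.1, 308.3, 149.2]
ee_rot: [[-0.127, 0.992, 0.0], [0.992, 0.127, 0.0], [0.0, 0.0, -1.0]]
force: [0.7, 1.2, -0.5]
finger_gap: 18.5
finger_force: 37.3
```

>>> {"name": "move_arm", "arguments": {"plan": [[0, [0, 0, 0], -1], [0, [0, 0, 0], -1], [0, [0, 0, 0], -1], [0, [0, 0, 0], -1], [0, [0, 0, 0], -1]]}}

```text
time_s: 15.87
position: [521.5, 307.9, 147.9]
ee_rot: [[-0.534, 0.845, -0.002], [0.845, 0.534, -0.001], [0.0, -0.002, -1.0]]
force: [0.1, 0.4, 0.0]
finger_gap: 19.2
finger_force: 37.2
```

>>> {"name": "move_arm", "arguments": {"plan": [[0, [0, 0, 0], -1], [0, [0, 0, 0], -1], [0, [0, 0, 0], -1], [0, [0, 0, 0], -1], [0, [0, 0, 0], -1]]}}

```text
time_s: 16.28
position: [521.5, 307.9, 147.8]
ee_rot: [[-0.841, 0.54, -0.002], [0.54, 0.841, -0.001], [0.001, -0.002, -1.0]]
force: [-0.1, -1.0, 0.2]
finger_gap: 18.7
finger_force: 37.2
```

>>> {"name": "move_arm", "arguments": {"plan": [[0, [0, 0, 0], -1], [0, [0, 0, 0], -1], [0, [0, 0, 0], -1], [0, [0, 0, 0], -1], [0, [0, 0, 0], -1]]}}

```text
time_s: 16.7
position: [521.5, 308.0, 147.8]
ee_rot: [[-0.991, 0.134, -0.002], [0.134, 0.991, -0.001], [0.001, -0.001, -1.0]]
force: [0.2, 0.2, 0.0]
finger_gap: 19.0
finger_force: 37.2
```

>>> {"name": "move_arm", "arguments": {"plan": [[0, [0, 0, 0], -0.2], [0, [0, 0, 0], 0], [0, [0, 0, 0], 0]]}}

```text
time_s: 16.95
position: [521.8, 308.2, 148.6]
ee_rot: [[-0.992, 0.123, -0.001], [0.123, 0.992, -0.0], [0.001, -0.001, -1.0]]
force: [-0.1, -0.0, -0.2]
finger_gap: 19.1
finger_force: 37.2
```

```bash
python3 go.py 537.0 98.7 140 83.05 537.0 98.7 75 83.05; python3 f.py
```

```text
now [521.8 308.2 148.6] yaw 82.93 gap 19.1 F [-0.1 -0.  -0.2] t 16.95
turn -0.02 shift total [-1.35 -6.87  0.29] rows 7 each [-0.192 -0.982  0.041]
turn 0.0 shift total [0.   0.   2.17] rows 3 each [0.    0.    0.722]
[[245, 242, 243], [245, 242, 243], [245, 242, 243], [239, 234, 234], [168, 81, 70], [162, 45, 20], [164, 47, 20], [171, 48, 22], [174, 48, 21], [185, 51, 21]]
[[255, 255, 255], [255, 255, 255], [255, 255, 255], [255, 255, 255], [71, 73, 73], [64, 62, 62], [64, 62, 63], [63, 62, 63], [64, 62, 63], [63, 62, 62], [65, 63, 64], [62, 61, 61], [46, 44, 44]]
0 [[38.3, -0.2, 0.0], [-28.3, -0.2, -0.0]]
-2.5 [[37.7, -0.2, 2.5], [-30.3, -0.2, 2.5]]
-5 [[37.0, -0.2, 5.0], [-32.3, -0.2, 5.0]]
-22.5 [[32.4, -0.2, 22.5], [-46.2, -0.3, 22.5], [-57.8, -0.3, 22.5]]
```

>>> {"name": "move_arm", "arguments": {"plan": [[0, [-0.19, -0.98, 0.04], 0], [0, [-0.19, -0.98, 0.04], 0], [0, [-0.19, -0.98, 0.04], 0], [0, [-0.19, -0.98, 0.04], 0], [0, [-0.19, -0.98, 0.04], 0]]}}

```text
time_s: 17.42
position: [532.6, 157.8, 143.2]
ee_rot: [[-0.993, 0.122, 0.0], [0.122, 0.993, -0.0], [-0.0, -0.0, -1.0]]
force: [0.7, 0.5, 0.2]
finger_gap: 19.1
finger_force: 37.2
```

>>> {"name": "move_arm", "arguments": {"plan": [[0, [-0.19, -0.98, 0.04], 0], [0, [-0.19, -0.98, 0.04], 0], [0, [0, 0, 0.8], 0], [0, [0, 0, 0.8], 0], [0, [0, 0, 0.6], 0]]}}

```text
time_s: 17.83
position: [536.6, 98.3, 73.8]
ee_rot: [[-0.992, 0.124, -0.0], [0.124, 0.992, -0.0], [0.0, -0.0, -1.0]]
force: [-0.7, 0.9, -0.6]
finger_gap: 18.6
finger_force: 37.2
```

>>> {"name": "move_arm", "arguments": {"plan": [[0, [0, 0, 0], 0], [0, [0, 0, 0], 0], [0, [0, 0, 0], 0], [0, [0, 0, 0], 0], [0, [0, 0, 0], 0]]}}

```text
time_s: 18.25
position: [538.3, 99.7, 76.5]
ee_rot: [[-0.993, 0.121, 0.003], [0.121, 0.993, 0.0], [-0.003, 0.001, -1.0]]
force: [0.3, -0.2, -0.2]
finger_gap: 19.2
finger_force: 37.2
```

```bash
python3 go.py 537.0 98.7 28.5 83.05
```

```text
now [538.3  99.7  76.5] yaw 83.06 gap 19.2 F [ 0.3 -0.2 -0.2] t 18.25
turn 0.0 shift total [ 0.04 -0.04  1.6 ] rows 2 each [ 0.019 -0.019  0.801]
```

>>> {"name": "move_arm", "arguments": {"plan": [[0, [0.02, -0.03, 0.8], 0], [0, [0, 0, 0.5], 0], [0, [0, 0, 0.25], 0], [0, [0, 0, 0], 0], [0, [0, 0, 0], 0]]}}

```text
time_s: 18.67
position: [536.9, 98.7, 29.1]
ee_rot: [[-0.993, 0.121, 0.001], [0.121, 0.993, 0.0], [-0.001, 0.0, -1.0]]
force: [-0.8, 0.6, 0.1]
finger_gap: 18.8
finger_force: 38.9
```

```bash
python3 go.py 537.0 98.7 28.5 83.05
```

```text
now [536.9  98.7  29.1] yaw 83.06 gap 18.8 F [-0.8  0.6  0.1] t 18.6667
turn 0.0 shift total [-0.   -0.    0.02] rows 1 each [-0.002 -0.001  0.021]
```

>>> {"name": "move_arm", "arguments": {"plan": [[0.35, [0, 0, 0], 0], [0.35, [0, 0, 0], 0], [0.35, [0, 0, 0], 0], [0.35, [0, 0, -0.5], 0], [0.35, [0, 0, -1], 0]]}}

```text
time_s: 19.08
position: [532.6, 98.0, 70.2]
ee_rot: [[-0.993, 0.121, -0.008], [0.121, 0.993, -0.001], [0.008, -0.002, -1.0]]
force: [0.1, -0.4, 0.4]
finger_gap: 29.8
finger_force: 0.0
```

>>> {"name": "move_arm", "arguments": {"plan": [[0.35, [0, 0, -1], 0], [0.35, [0, 0, -1], 0], [0.35, [0, 0, -0.5], 0], [0.35, [-0.02, 0.99, 0], 0], [0.35, [-0.02, 0.99, 0], 0]]}}

```text
time_s: 19.5
position: [546.2, 157.2, 151.1]
ee_rot: [[-0.992, 0.124, 0.005], [0.124, 0.992, 0.001], [-0.005, 0.001, -1.0]]
force: [0.6, 0.9, -0.3]
finger_gap: 29.9
finger_force: 0.0
```

>>> {"name": "move_arm", "arguments": {"plan": [[0.35, [-0.02, 0.99, 0], 0], [0.35, [-0.02, 0.99, 0], 0], [0.35, [-0.02, 0.99, 0], 0], [0.35, [-0.02, 0.99, 0], 0], [0.35, [-0.02, 0.99, 0], 0]]}}

```text
time_s: 19.92
position: [565.6, 305.8, 148.6]
ee_rot: [[-0.993, 0.121, 0.0], [0.121, 0.993, 0.0], [-0.0, 0.0, -1.0]]
force: [-0.2, 0.3, 0.1]
finger_gap: 30.0
finger_force: 0.0
```

>>> {"name": "move_arm", "arguments": {"plan": [[0.35, [0, 0, 0], 1], [0.35, [0, 0, 0], 1], [0.35, [0, 0, 0], 1], [0.35, [0, 0, 0], 1], [0.35, [0, 0, 0], 1]]}}

```text
time_s: 20.33
position: [565.4, 304.6, 148.4]
ee_rot: [[-0.846, 0.533, -0.0], [0.533, 0.846, -0.0], [0.0, -0.0, -1.0]]
force: [0.4, 0.1, -0.3]
finger_gap: 30.0
finger_force: 0.0
```

>>> {"name": "move_arm", "arguments": {"plan": [[0.35, [0, 0, 0], 1], [0.35, [0, 0, 0], 1], [0.35, [0, 0, 0], 1], [0.35, [0, 0, 0], 1], [0.35, [0, 0, 0], 1]]}}

```text
time_s: 20.75
position: [565.5, 304.3, 148.5]
ee_rot: [[-0.542, 0.841, 0.0], [0.841, 0.542, 0.0], [-0.0, 0.0, -1.0]]
force: [-0.9, -0.7, -0.2]
finger_gap: 29.6
finger_force: 0.0
```

>>> {"name": "move_arm", "arguments": {"plan": [[0.35, [0, 0, 0], 1], [0.35, [0, 0, 0], 1], [0.35, [0, 0, 0], 1], [0.35, [0, 0, 0], 1], [0.35, [0, 0, 0], 1]]}}

```text
time_s: 21.17
position: [565.5, 304.3, 148.5]
ee_rot: [[-0.136, 0.991, 0.0], [0.991, 0.136, 0.0], [0.0, 0.0, -1.0]]
force: [-1.3, -0.1, -0.1]
finger_gap: 29.8
finger_force: 0.0
```

>>> {"name": "move_arm", "arguments": {"plan": [[0.35, [0, 0, 0.8], 1], [0.35, [0, 0, 0.8], 1], [0.35, [0, 0, 0.7], 0.2], [0.35, [0, 0, 0], 0], [0.35, [0, 0, 0], 0]]}}

```text
time_s: 21.58
position: [564.2, 303.7, 78.0]
ee_rot: [[0.051, 0.999, -0.003], [0.999, -0.051, -0.002], [-0.002, -0.003, -1.0]]
force: [0.6, -0.0, 0.1]
finger_gap: 30.0
finger_force: 0.0
```

```bash
python3 pk.py; python3 go.py 566.0 304.5 28 -3
```

```text
cap [306, 209, 37, 37, 1275] lit centre [567.6 330.   25. ] far edge [568.2 339.6  25. ]
now [565.6 304.4  79.7] yaw -2.9 gap 29.7 F [ 0.2 -0.4  0.2] t 21.6333
turn 0.02 shift total [0.   0.01 1.72] rows 2 each [0.002 0.006 0.862]
```

>>> {"name": "move_arm", "arguments": {"plan": [[0.35, [0, 0.02, 0.85], 0], [0.35, [0, 0, 0.85], 0], [0.35, [0, 0, 0], 0], [0, [0, 0, 0], 0], [0, [0, 0, 0], 0]], "squeeze": 35}}

```text
time_s: 22.05
position: [567.5, 305.0, 30.5]
ee_rot: [[0.051, 0.999, 0.002], [0.999, -0.051, 0.001], [0.001, 0.002, -1.0]]
force: [0.2, 0.5, -0.4]
finger_gap: 18.7
finger_force: 38.7
```

>>> {"name": "move_arm", "arguments": {"plan": [[0, [0, 0, 0], 0], [0, [0, 0, 0], 0], [0, [0, 0, -0.5], 0], [0, [0, 0, -1], 0], [0, [0, 0, -1], 0]]}}

```text
time_s: 22.47
position: [565.2, 303.8, 103.6]
ee_rot: [[0.051, 0.999, -0.002], [0.999, -0.051, -0.001], [-0.001, -0.002, -1.0]]
force: [0.1, 0.5, -1.1]
finger_gap: 18.9
finger_force: 38.7
```

>>> {"name": "move_arm", "arguments": {"plan": [[0, [0, 0, -1], 0], [0, [0, 0, -0.5], 0], [0, [0, 0, 0], 0], [0, [0, 0, 0], -1], [0, [0, 0, 0], -1]]}}

```text
time_s: 22.88
position: [566.1, 304.3, 148.8]
ee_rot: [[-0.127, 0.992, 0.001], [0.992, 0.127, 0.0], [0.0, 0.001, -1.0]]
force: [-0.0, -0.2, -0.2]
finger_gap: 19.0
finger_force: 38.7
```

>>> {"name": "move_arm", "arguments": {"plan": [[0, [0, 0, 0], -1], [0, [0, 0, 0], -1], [0, [0, 0, 0], -1], [0, [0, 0, 0], -1], [0, [0, 0, 0], -1]]}}

```text
time_s: 23.3
position: [565.5, 304.0, 147.4]
ee_rot: [[-0.534, 0.845, -0.001], [0.845, 0.534, -0.001], [0.0, -0.001, -1.0]]
force: [0.1, 0.5, 0.2]
finger_gap: 18.5
finger_force: 38.7
```

>>> {"name": "move_arm", "arguments": {"plan": [[0, [0, 0, 0], -1], [0, [0, 0, 0], -1], [0, [0, 0, 0], -1], [0, [0, 0, 0], -1], [0, [0, 0, 0], -1]]}}

```text
time_s: 23.72
position: [565.5, 304.0, 147.4]
ee_rot: [[-0.842, 0.54, -0.001], [0.54, 0.842, -0.001], [0.001, -0.001, -1.0]]
force: [0.1, -0.4, -0.2]
finger_gap: 18.7
finger_force: 38.7
```

>>> {"name": "move_arm", "arguments": {"plan": [[0, [0, 0, 0], -1], [0, [0, 0, 0], -1], [0, [0, 0, 0], -1], [0, [0, 0, 0], -1], [0, [0, 0, 0], -1]]}}

```text
time_s: 24.13
position: [565.5, 304.0, 147.3]
ee_rot: [[-0.991, 0.134, -0.001], [0.134, 0.991, -0.001], [0.001, -0.001, -1.0]]
force: [0.3, 0.0, 0.1]
finger_gap: 18.9
finger_force: 38.7
```

>>> {"name": "move_arm", "arguments": {"plan": [[0, [0, 0, 0], -0.2], [0, [0, 0, 0], 0], [0, [0, 0, 0], 0]]}}

```text
time_s: 24.38
position: [565.8, 304.2, 147.9]
ee_rot: [[-0.992, 0.123, -0.001], [0.123, 0.992, -0.0], [0.001, -0.0, -1.0]]
force: [-0.1, 0.5, 0.1]
finger_gap: 19.2
finger_force: 38.7
```

```bash
python3 go.py 542.4 143.4 140 83.05 542.4 143.4 75 83.05; python3 f.py
```

```text
now [565.8 304.2 147.9] yaw 82.94 gap 19.2 F [-0.1  0.5  0.1] t 24.3833
turn -0.02 shift total [ 0.13 -5.41  0.26] rows 6 each [ 0.021 -0.902  0.044]
turn 0.0 shift total [0.   0.   2.17] rows 3 each [0.    0.    0.722]
[[241, 238, 240], [241, 238, 239], [241, 237, 238], [219, 190, 186], [156, 57, 39], [155, 42, 18], [160, 45, 20], [165, 46, 21], [186, 51, 22], [203, 56, 25]]
[[255, 255, 255], [255, 255, 255], [255, 255, 255], [255, 255, 255], [154, 177, 169], [60, 58, 58], [61, 60, 60], [60, 58, 58], [59, 58, 59], [61, 59, 60], [60, 59, 59], [60, 59, 59], [44, 42, 42]]
0 [[38.3, -0.2, 0.0], [-28.3, -0.2, -0.0]]
-2.5 [[37.6, -0.2, 2.5], [-30.3, -0.2, 2.5]]
-5 [[37.0, -0.2, 5.0], [-32.3, -0.2, 5.0]]
-22.5 [[32.4, -0.2, 22.5], [-46.3, -0.2, 22.5], [-57.8, -0.2, 22.5]]
```

>>> {"name": "move_arm", "arguments": {"plan": [[0, [0.02, -0.9, 0.04], 0], [0, [0.02, -0.9, 0.04], 0], [0, [0.02, -0.9, 0.04], 0], [0, [0.02, -0.9, 0.04], 0], [0, [0.02, -0.9, 0.04], 0]]}}

```text
time_s: 24.85
position: [546.5, 169.6, 142.3]
ee_rot: [[-0.993, 0.122, 0.0], [0.122, 0.993, -0.0], [-0.0, -0.0, -1.0]]
force: [0.8, -0.2, -0.0]
finger_gap: 19.2
finger_force: 38.7
```

>>> {"name": "move_arm", "arguments": {"plan": [[0, [0.02, -0.9, 0.04], 0], [0, [0, 0, 0.8], 0], [0, [0, 0, 0.8], 0], [0, [0, 0, 0.6], 0], [0, [0, 0, 0], 0]]}}

```text
time_s: 25.27
position: [539.5, 142.8, 71.1]
ee_rot: [[-0.992, 0.123, -0.007], [0.123, 0.992, -0.002], [0.007, -0.003, -1.0]]
force: [-0.1, -0.7, -0.6]
finger_gap: 18.9
finger_force: 38.7
```

>>> {"name": "move_arm", "arguments": {"plan": [[0, [0, 0, 0], 0], [0, [0, 0, 0], 0], [0, [0, 0, 0], 0], [0, [0, 0, 0], 0], [0, [0, 0, 0], 0]]}}

```text
time_s: 25.68
position: [543.9, 144.3, 76.5]
ee_rot: [[-0.993, 0.121, 0.002], [0.121, 0.993, 0.001], [-0.002, 0.001, -1.0]]
force: [0.3, -0.1, -0.6]
finger_gap: 19.1
finger_force: 38.7
```

```bash
python3 go.py 542.4 143.4 28.5 83.05
```

```text
now [543.9 144.3  76.5] yaw 83.06 gap 19.1 F [ 0.3 -0.1 -0.6] t 25.6833
turn 0.0 shift total [ 0.05 -0.04  1.6 ] rows 2 each [ 0.024 -0.018  0.8  ]
```

>>> {"name": "move_arm", "arguments": {"plan": [[0, [0.03, -0.03, 0.8], 0], [0, [0, 0, 0.5], 0], [0, [0, 0, 0.25], 0], [0, [0, 0, 0], 0], [0, [0, 0, 0], 0]]}}

```text
time_s: 26.1
position: [542.3, 143.3, 29.0]
ee_rot: [[-0.993, 0.121, 0.0], [0.121, 0.993, 0.0], [-0.0, 0.0, -1.0]]
force: [-0.1, 0.1, -0.8]
finger_gap: 19.2
finger_force: 39.3
```

```bash
python3 go.py 542.4 143.4 28.5 83.05
```

```text
now [542.3 143.3  29. ] yaw 83.05 gap 19.2 F [-0.1  0.1 -0.8] t 26.1
turn 0.0 shift total [-0.    0.    0.02] rows 1 each [-0.003  0.004  0.016]
```

>>> {"name": "move_arm", "arguments": {"plan": [[0.35, [0, 0, 0], 0], [0.35, [0, 0, 0], 0], [0.35, [0, 0, 0], 0], [0.35, [0, 0, -0.5], 0], [0.35, [0, 0, -1], 0]]}}

```text
time_s: 26.52
position: [538.4, 142.4, 70.4]
ee_rot: [[-0.993, 0.121, -0.008], [0.121, 0.993, -0.002], [0.008, -0.003, -1.0]]
force: [-0.8, -1.9, -0.7]
finger_gap: 29.7
finger_force: 0.0
```

>>> {"name": "move_arm", "arguments": {"plan": [[0, [0, 0, -1], 0], [0, [0, 0, -1], 0], [0, [0, 0, -1], 0], [0, [0, 0, 0], 0], [0, [0, 0, 0], 0]]}}

```text
time_s: 26.93
position: [544.0, 143.6, 166.9]
ee_rot: [[-0.993, 0.121, 0.006], [0.121, 0.993, 0.001], [-0.006, 0.002, -1.0]]
force: [-1.1, -0.3, -0.8]
finger_gap: 0.1
finger_force: 0.0
```

```bash
python3 chk.py k2; python3 go.py 663.4 60.8 165 83.05 663.4 60.8 77 83.05; python3 -c "
from h import *
for n in ('side','scene','wrist'):
    read_camera(n)
    for t in ('lid_edge','lid_hinge'): print(n,t,[(np.round(d['uv']).tolist(),round(d['p'],2)) for d in place_of(n,t)])"
```

```text
side [([197.0, 281.0], 0.66), ([311.0, 269.0], 0.52)]
scene [([330.0, 254.0], 0.51)]
wrist [([209.0, 231.0], 0.61)]
now [540.8 142.9 161.8] yaw 83.05 gap 0.4 F [ 0.5 -0.1  0.1] t 27.2333
turn -0.0 shift total [-4.39 -2.22 -0.11] rows 5 each [-0.878 -0.444 -0.021]
turn 0.0 shift total [0.   0.   2.93] rows 3 each [0.    0.    0.978]
side lid_edge [([276.0, 246.0], 0.91), ([496.0, 194.0], 0.82), ([404.0, 178.0], 0.54), ([330.0, 323.0], 0.42)]
side lid_hinge [([477.0, 182.0], 0.65)]
scene lid_edge [([363.0, 246.0], 0.74), ([129.0, 280.0], 0.63)]
scene lid_hinge [([114.0, 309.0], 0.97), ([349.0, 262.0], 0.78), ([321.0, 193.0], 0.24)]
wrist lid_edge []
wrist lid_hinge [([242.0, 276.0], 0.95)]
```

View pics/k2.png

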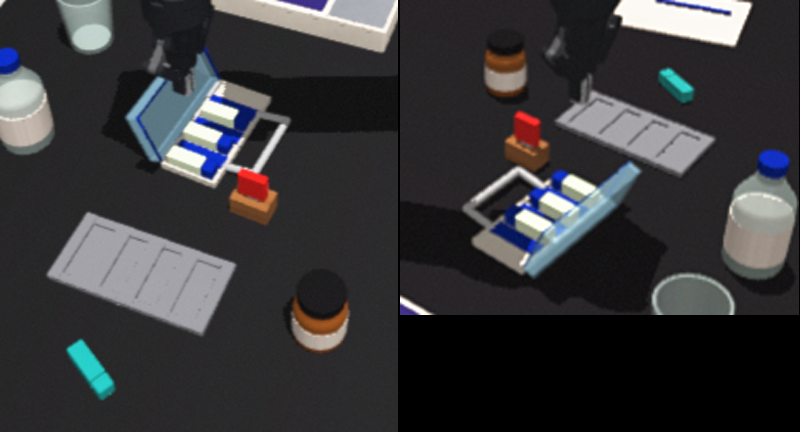

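>>> {"name": "move_arm", "arguments": {"plan": [[0, [-0.88, -0.44, -0.02], 0], [0, [-0.88, -0.44, -0.02], 0], [0, [-0.88, -0.44, -0.02], 0], [0, [-0.88, -0.44, -0.02], 0], [0, [-0.88, -0.44, -0.02], 0]]}}

```text
time_s: 28.1
position: [666.1, 60.9, 166.8]
ee_rot: [[-0.993, 0.121, 0.0], [0.121, 0.993, 0.0], [-0.0, 0.0, -1.0]]
force: [0.7, 0.6, 0.4]
finger_gap: -0.1
finger_force: 0.0
```

>>> {"name": "move_arm", "arguments": {"plan": [[0, [0, 0, 0.9], 0], [0, [0, 0, 0.9], 0], [0, [0, 0, 0.9], 0], [0, [0, 0, 0], 0], [0, [0, 0, 0], 0]]}}

```text
time_s: 28.52
position: [663.1, 61.5, 83.5]
ee_rot: [[-0.993, 0.121, -0.005], [0.121, 0.993, -0.0], [0.005, -0.001, -1.0]]
force: [0.3, -0.5, -0.0]
finger_gap: 0.3
finger_force: 0.0
```

```bash
python3 go.py; python3 -c "
from h import *
S=cam('side');C=cam('scene'); p=tri([(S,(276,246)),(C,(363,246))]); print(p)
d=p[:2]-np.array([534.3,76.4]); y=np.radians(-6.95); print('cassette frame',d[0]*np.cos(y)+d[1]*np.sin(y),-d[0]*np.sin(y)+d[1]*np.cos(y))
for c,q in ((S,(276,246)),(C,(363,246))): print(proj(c,p))"
```

```text
now [663.1  61.5  83.5] yaw 83.05 gap 0.3 F [ 0.3 -0.5 -0. ] t 28.5167
[613.26694629  69.04809037  77.35041663]
cassette frame 79.27631115016479 2.257359515667817
[[275.62114772 246.03809734]]
[[362.65590513 245.98098602]]
```

>>> {"name": "move_arm", "arguments": {"plan": [[0, [0.51, 0, 0], 0], [0, [0.51, 0, 0], 0], [0, [0.51, 0, 0], 0], [0, [0.51, 0, 0], 0], [0, [0, 0, 0], 0]]}}

```text
time_s: 29.03
position: [604.8, 69.7, 89.3]
ee_rot: [[-0.993, 0.12, 0.005], [0.12, 0.993, 0.0], [-0.005, 0.001, -1.0]]
force: [-0.8, 0.6, -0.4]
finger_gap: -0.1
finger_force: 0.0
```

>>> {"name": "move_arm", "arguments": {"plan": [[0, [0.27, 0, -0.04], 0], [0, [0.27, 0, -0.04], 0], [0, [0.27, 0, -0.04], 0], [0, [0.27, 0, 0], 0], [0, [0, 0, 0], 0]]}}

```text
time_s: 29.45
position: [570.2, 73.3, 89.1]
ee_rot: [[-0.993, 0.121, -0.002], [0.121, 0.993, 0.0], [0.002, -0.0, -1.0]]
force: [-0.9, -0.8, 1.6]
finger_gap: 0.3
finger_force: 0.4
```

```bash
python3 go.py; python3 -c "
from h import *
for n in ('side','scene','wrist'):
    c=read_camera(n)
    if n!='wrist': cv2.imwrite('pics/l1%s.png'%n,c['frame'])
    for t in ('lid_edge','lid_hinge','cassette_bar'): print(n,t,[(np.round(d['uv']).tolist(),round(d['p'],2)) for d in place_of(n,t)])"
```

```text
now [570.2  73.3  89.1] yaw 83.06 gap 0.3 F [-0.9 -0.8  1.6] t 29.45
side lid_edge [([495.0, 196.0], 0.71), ([302.0, 252.0], 0.62)]
side lid_hinge [([296.0, 272.0], 0.82), ([480.0, 184.0], 0.65)]
side cassette_bar [([499.0, 212.0], 0.97), ([342.0, 287.0], 0.71)]
scene lid_edge [([128.0, 281.0], 0.75), ([342.0, 231.0], 0.65)]
scene lid_hinge [([115.0, 310.0], 0.86), ([351.0, 259.0], 0.66)]
scene cassette_bar [([314.0, 239.0], 0.76), ([136.0, 275.0], 0.74)]
wrist lid_edge [([314.0, 279.0], 0.92)]
wrist lid_hinge []
wrist cassette_bar [([321.0, 46.0], 0.78)]
```

>>> {"name": "move_arm", "arguments": {"plan": [[0, [0.25, 0, 0.1], 0], [0, [0.25, 0, 0.1], 0], [0, [0.22, 0, 0.16], 0], [0, [0.22, 0, 0.16], 0], [0, [0.17, 0, 0.21], 0]]}}

```text
time_s: 30.47
position: [537.8, 77.3, 67.1]
ee_rot: [[-0.993, 0.121, -0.0], [0.121, 0.993, 0.0], [0.0, 0.0, -1.0]]
force: [-1.6, 0.7, 3.5]
finger_gap: 0.1
finger_force: 1.4
```

>>> {"name": "move_arm", "arguments": {"plan": [[0, [0.17, 0, 0.21], 0], [0, [0.12, 0, 0.25], 0], [0, [0.12, 0, 0.2], 0], [0, [0, 0, 0], 0], [0, [0, 0, 0], 0]]}}

```text
time_s: 30.88
position: [526.0, 78.4, 46.5]
ee_rot: [[-0.993, 0.121, -0.001], [0.121, 0.993, -0.0], [0.001, -0.001, -1.0]]
force: [-0.3, 0.4, -0.3]
finger_gap: -0.1
finger_force: 0.0
```

```bash
python3 go.py
```

```text
now [526.   78.4  46.5] yaw 83.06 gap -0.1 F [-0.3  0.4 -0.3] t 30.8833
```

Press lightly down to seat the lid, then lift and look.

>>> {"name": "move_arm", "arguments": {"plan": [[0, [0, 0, 0.06], 0], [0, [0, 0, 0.06], 0], [0, [0, 0, 0.05], 0], [0, [0, 0, 0], 0]]}}

```text
time_s: 31.22
position: [526.6, 78.4, 45.7]
ee_rot: [[-0.993, 0.121, -0.002], [0.121, 0.993, -0.0], [0.002, -0.001, -1.0]]
force: [-12.4, -1.1, 29.3]
finger_gap: 0.5
finger_force: 14.7
```

```bash
python3 go.py
```

```text
now [526.6  78.4  45.7] yaw 83.05 gap 0.5 F [-12.4  -1.1  29.3] t 31.2167
```

>>> {"name": "move_arm", "arguments": {"plan": [[0, [0, 0, -0.5], 0], [0, [0, 0, -0.9], 0], [0, [0, 0, -1], 0], [0.3, [0, 0, -1], 0], [0.3, [0, 0, -1], 0]]}}

```text
time_s: 31.63
position: [526.3, 78.3, 175.0]
ee_rot: [[-0.993, 0.121, -0.001], [0.121, 0.993, -0.0], [0.001, -0.0, -1.0]]
force: [1.4, 0.3, -0.4]
finger_gap: 23.3
finger_force: 0.0
```

>>> {"name": "move_arm", "arguments": {"plan": [[0.3, [0, 0, 0], 1], [0.3, [0, 0, 0], 1], [0.3, [0, 0, 0], 1], [0.3, [0, 0, 0], 1], [0.3, [0, 0, 0], 1]]}}

```text
time_s: 32.05
position: [526.6, 78.3, 174.0]
ee_rot: [[-0.846, 0.533, -0.001], [0.533, 0.846, -0.0], [0.0, -0.0, -1.0]]
force: [-0.3, -0.6, -0.4]
finger_gap: 25.4
finger_force: 0.0
```

>>> {"name": "move_arm", "arguments": {"plan": [[0.3, [0, 0, 0], 1], [0.3, [0, 0, 0], 1], [0.3, [0, 0, 0], 1], [0.3, [0, 0, 0], 1], [0.3, [0, 0, 0], 1]]}}

```text
time_s: 32.47
position: [526.6, 78.3, 173.7]
ee_rot: [[-0.542, 0.841, -0.001], [0.841, 0.542, -0.0], [0.0, -0.001, -1.0]]
force: [0.1, -0.2, 0.1]
finger_gap: 25.7
finger_force: 0.0
```

>>> {"name": "move_arm", "arguments": {"plan": [[0.3, [0, 0, 0], 1], [0.3, [0, 0, 0], 1], [0.3, [0, 0, 0], 1], [0.3, [0, 0, 0], 1], [0.3, [0, 0, 0], 1]]}}

```text
time_s: 32.88
position: [526.6, 78.3, 173.8]
ee_rot: [[-0.136, 0.991, -0.001], [0.991, 0.136, -0.0], [-0.0, -0.001, -1.0]]
force: [-0.0, -0.4, -0.3]
finger_gap: 25.7
finger_force: 0.0
```

>>> {"name": "move_arm", "arguments": {"plan": [[0.3, [0, 0, 0], 1], [0.3, [0, 0, 0], 1], [0.3, [0, 0, 0], 1], [0.3, [-0.65, -0.65, 0], 0], [0.3, [-0.65, -0.65, 0], 0]]}}

```text
time_s: 33.3
position: [483.5, 44.5, 173.9]
ee_rot: [[0.12, 0.993, -0.001], [0.993, -0.12, -0.0], [-0.0, -0.001, -1.0]]
force: [-0.9, -0.4, 1.2]
finger_gap: 25.6
finger_force: 0.0
```

>>> {"name": "move_arm", "arguments": {"plan": [[0.3, [0, 0, 0], 0], [0.3, [0, 0, 0], 0], [0.3, [0, 0, 0], 0], [0.3, [0, 0, 0], 0]]}}

```text
time_s: 33.63
position: [484.2, 44.8, 174.6]
ee_rot: [[0.121, 0.993, 0.001], [0.993, -0.121, 0.0], [0.0, 0.001, -1.0]]
force: [-0.2, 0.7, 0.1]
finger_gap: 25.6
finger_force: 0.0
```

```bash
python3 go.py; python3 c.py w5
```

```text
now [484.2  44.8 174.6] yaw -6.95 gap 25.6 F [-0.2  0.7  0.1] t 33.6333
[484.2  44.9 174.6] 25.73036154065658
blue [440, 439, 48, 38, 265] [460.1 453. ] [ 601. -215.   15.]
cell1_center []
tray []
keystand [([258.0, 67.0], 0.97)]
key_bow [([242.0, 50.0], 0.55)]
cassette_bar [([278.0, 179.0], 0.55)]
cassette_center [([377.0, 183.0], 0.74)]
```

View pics/w5.png

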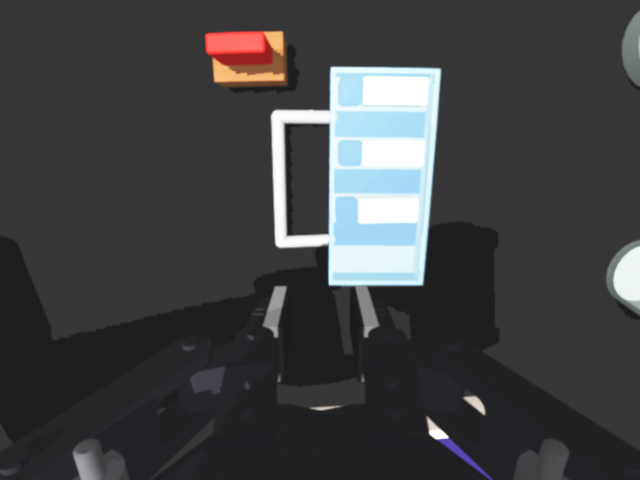

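```bash
cat > e2.py <<'E'
from h import *
W=cam("wrist")
def A(uv,z): return at_z(W,uv,z)[:2]
a,b=A((279,117),14),A((282,240),14)
m=(a+b)/2; ang=np.degrees(np.arctan2(a[1]-b[1],a[0]-b[0])); print(a,b,m,ang,np.linalg.norm(a-b))
c=[A(p,29) for p in ((331,70),(440,70),(423,285),(329,285))]; print(np.round(c,1).tolist(),np.mean(c,0))
print("key",A((236,43),70),"stand",[A(p,28).round(0).tolist() for p in ((284,33),(287,79),(214,82))])
E
python3 e2.py; python3 go.py 456 86 80 -7
```

```text
[462.80492529 134.43078656] [450.55573927  37.31794187] [456.68033228  85.87436421] 82.8110452233315 97.88231281186789
[[505.4, 160.4], [582.0, 151.9], [562.5, -10.9], [485.3, -1.3]] [533.80623347  75.01408775]
key [449.59663205 175.51168114] stand [[476.0, 188.0], [474.0, 158.0], [422.0, 163.0]]
now [483.5  44.7 174.4] yaw -6.94 gap 26.0 F [ 0.2 -0.1  0.6] t 34.0333
turn 0.01 shift total [ 1.26 -1.08  3.15] rows 4 each [ 0.314 -0.27   0.787]
```

>>> {"name": "move_arm", "arguments": {"plan": [[0.3, [0.42, -0.26, 0.78], 0], [0.3, [0.42, -0.26, 0.78], 0], [0.3, [0.42, -0.26, 0.78], 0], [0.3, [0.14, -0.26, 0.78], 0], [0.3, [0, 0, 0], 0]]}}

```text
time_s: 34.45
position: [452.1, 90.2, 76.2]
ee_rot: [[0.12, 0.993, -0.01], [0.993, -0.12, -0.001], [-0.002, -0.01, -1.0]]
force: [-1.2, -0.3, -1.6]
finger_gap: 25.6
finger_force: 0.0
```

>>> {"name": "move_arm", "arguments": {"plan": [[0.3, [0, 0, 0], 0], [0.3, [0, 0, 0], 0], [0.3, [0, 0, 0], 0], [0.3, [0, 0, 0], 0], [0.3, [0, 0, 0], 0]]}}

```text
time_s: 34.87
position: [459.1, 89.8, 82.4]
ee_rot: [[0.122, 0.993, 0.003], [0.993, -0.122, 0.0], [0.001, 0.003, -1.0]]
force: [-0.3, -0.2, -0.1]
finger_gap: 25.6
finger_force: 0.0
```

```bash
python3 go.py 456.9 90 20.5 -7
```

```text
now [459.1  89.8  82.4] yaw -6.99 gap 25.6 F [-0.3 -0.2 -0.1] t 34.8667
turn 0.0 shift total [-0.   -0.07  2.06] rows 3 each [-0.001 -0.024  0.688]
```

>>> {"name": "move_arm", "arguments": {"plan": [[0.3, [0, -0.02, 0.7], 0], [0.3, [0, 0, 0.7], 0], [0.3, [0, 0, 0.6], 0], [0.3, [0, 0, 0], 0], [0.3, [0, 0, 0], 0]]}}

```text
time_s: 35.28
position: [456.4, 89.8, 20.6]
ee_rot: [[0.121, 0.993, -0.002], [0.993, -0.121, -0.0], [-0.001, -0.002, -1.0]]
force: [-0.2, 0.9, 0.6]
finger_gap: 25.8
finger_force: 0.0
```

>>> {"name": "move_arm", "arguments": {"plan": [[0, [0, 0, 0], 0], [0, [0, 0, 0], 0], [0, [0, 0, 0], 0], [0, [0, 0, 0], 0]], "squeeze": 30}}

```text
time_s: 35.62
position: [458.0, 90.1, 22.1]
ee_rot: [[0.121, 0.993, 0.002], [0.993, -0.121, 0.0], [0.0, 0.002, -1.0]]
force: [-1.1, -0.9, 4.4]
finger_gap: 9.3
finger_force: 29.7
```

```bash
python3 go.py 456.9 90 20.5 -7
```

```text
now [458.   90.1  22.1] yaw -6.95 gap 9.3 F [-1.1 -0.9  4.4] t 35.6167
turn 0.01 shift total [-0.01 -0.03  0.05] rows 1 each [-0.008 -0.035  0.055]
```

>>> {"name": "move_arm", "arguments": {"plan": [[0, [0, 0, -0.3], 0], [0, [0, 0.05, -0.45], 0], [0, [0, 0.1, -0.45], 0], [0, [0, 0.15, -0.45], 0], [0, [0, 0.2, -0.45], 0]]}}

```text
time_s: 36.03
position: [470.9, 88.2, 84.4]
ee_rot: [[0.121, 0.993, -0.001], [0.993, -0.121, -0.0], [-0.0, -0.001, -1.0]]
force: [1.4, -1.1, -4.6]
finger_gap: 8.7
finger_force: 29.2
```

>>> {"name": "move_arm", "arguments": {"plan": [[0, [0, 0.25, -0.4], 0], [0, [0, 0.3, -0.4], 0], [0, [0, 0.3, -0.3], 0], [0, [0, 0.3, -0.3], 0], [0, [0, 0.3, -0.3], 0]]}}

```text
time_s: 36.45
position: [514.6, 82.8, 134.9]
ee_rot: [[0.121, 0.993, -0.002], [0.993, -0.121, -0.0], [-0.0, -0.002, -1.0]]
force: [-0.8, -0.5, -5.1]
finger_gap: 8.4
finger_force: 29.1
```

```bash
python3 go.py; python3 -c "
from h import *
for n in ('side','scene'):
    c=read_camera(n)
    cv2.imwrite('pics/m1%s.png'%n,c['frame'])
a=cv2.imread('pics/m1side.png')[100:400,150:520]; b=cv2.imread('pics/m1scene.png')[100:400,200:600]
cv2.imwrite('pics/m1.png',np.hstack([a,b]))"
```

```text
now [514.6  82.8 134.9] yaw -6.95 gap 8.4 F [-0.8 -0.5 -5.1] t 36.45
```

View pics/m1.png

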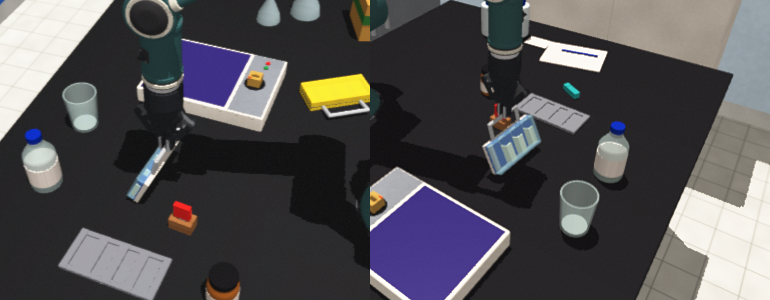

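>>> {"name": "move_arm", "arguments": {"plan": [[0, [0, 0.2, -0.4], 0], [0, [0, 0.1, -0.5], 0], [0, [0, 0, -0.5], 0], [0, [0, 0, -0.5], 0], [0, [0, 0, -0.5], 0]]}}

```text
time_s: 36.97
position: [523.2, 81.8, 207.1]
ee_rot: [[0.121, 0.993, -0.002], [0.993, -0.121, -0.0], [-0.0, -0.002, -1.0]]
force: [-0.4, 0.1, -4.9]
finger_gap: 8.3
finger_force: 29.2
```

>>> {"name": "move_arm", "arguments": {"plan": [[0, [0, 0, -0.4], 0], [0, [0, 0, -0.3], 0], [0, [0, 0, 0], 0], [0, [0, 0, 0], 0], [0, [0, 0, 0], 0]]}}

```text
time_s: 37.38
position: [523.2, 81.8, 226.8]
ee_rot: [[0.121, 0.993, -0.002], [0.993, -0.121, -0.0], [-0.0, -0.002, -1.0]]
force: [0.4, -0.7, -6.1]
finger_gap: 8.4
finger_force: 29.2
```

```bash
cat > g.py <<'E'
from h import *
S=cam("side");C=cam("scene")
h=[cv2.cvtColor(c["frame"],cv2.COLOR_BGR2HSV) for c in (S,C)]
for n,c,hh in (("side",S,h[0]),("scene",C,h[1])):
    m=cv2.inRange(hh,(118,90,60),(140,255,255)); k,l,st,ce=cv2.connectedComponentsWithStats(m); i=1+st[1:,4].argmax()
    p=cv2.convexHull(cv2.findContours((l==i).astype(np.uint8),0,2)[0][0])
    P=np.array([at_z(c,q[0].astype(float),45)[:2] for q in p],np.float32); r=cv2.minAreaRect(P); print(n,st[i],np.round(r[0],1),np.round(r[1],1),r[2])
    for t in ("switch_slot","glass"): print(t,[(np.round(d["uv"]).tolist(),round(d["p"],2),at_z(c,d["uv"],71 if t[0]=="s" else 45).round(0).tolist()) for d in place_of(n,t)])
E
python3 g.py; python3 go.py
```

```text
side [ 328  140   72   66 3145] [ 553.2 -273.4] [220.5 206.5] 87.25514221191406
switch_slot [([402.0, 174.0], 0.7, [412.0, -266.0, 71.0])]
glass [([345.0, 169.0], 0.67, [567.0, -274.0, 45.0]), ([301.0, 234.0], 0.45, [587.0, -13.0, 45.0])]
scene [  178   286   156   128 10181] [ 563.3 -269.8] [222.4 221.8] 87.10305786132812
switch_slot [([199.0, 297.0], 0.66, [401.0, -263.0, 71.0])]
glass [([259.0, 342.0], 0.81, [568.0, -269.0, 45.0])]
now [523.6  81.9 227.2] yaw -6.95 gap 8.2 F [ 0.3 -0.5 -5.5] t 37.6833
```

>>> {"name": "move_arm", "arguments": {"plan": [[0, [-0.2, 0.025, 0], 0], [0, [-0.4, 0.05, 0], 0], [0, [-0.6, 0.076, 0], 0], [0, [-0.6, 0.076, 0], 0], [0, [-0.6, 0.076, 0], 0]]}}

```text
time_s: 38.1
position: [524.1, 7.6, 227.9]
ee_rot: [[0.121, 0.993, -0.0], [0.993, -0.121, -0.001], [-0.001, 0.0, -1.0]]
force: [-0.4, -0.0, -6.0]
finger_gap: 8.5
finger_force: 29.2
```

>>> {"name": "move_arm", "arguments": {"plan": [[0, [-0.6, 0.076, 0], 0], [0, [-0.6, 0.076, 0], 0], [0, [-0.6, 0.076, 0], 0], [0, [-0.6, 0.076, 0], 0], [0, [-0.6, 0.076, 0], 0]]}}

```text
time_s: 38.52
position: [524.3, -83.5, 227.9]
ee_rot: [[0.121, 0.993, -0.0], [0.993, -0.121, -0.001], [-0.001, 0.0, -1.0]]
force: [0.0, 1.2, -5.2]
finger_gap: 8.8
finger_force: 29.2
```

>>> {"name": "move_arm", "arguments": {"plan": [[0, [-0.6, 0.076, 0], 0], [0, [-0.6, 0.076, 0], 0], [0, [-0.6, 0.076, 0], 0], [0, [-0.6, 0.076, 0], 0], [0, [-0.6, 0.076, 0], 0]]}}

```text
time_s: 38.93
position: [524.5, -174.2, 227.9]
ee_rot: [[0.122, 0.993, -0.0], [0.993, -0.122, -0.001], [-0.001, -0.0, -1.0]]
force: [0.1, -0.7, -6.0]
finger_gap: 8.4
finger_force: 29.2
```

>>> {"name": "move_arm", "arguments": {"plan": [[0, [-0.6, 0.076, 0], 0], [0, [-0.6, 0.076, 0], 0], [0, [-0.6, 0.076, 0], 0], [0, [-0.6, 0.076, 0], 0], [0, [-0.35, 0.045, 0], 0]]}}

```text
time_s: 39.35
position: [524.8, -258.3, 227.9]
ee_rot: [[0.122, 0.992, -0.0], [0.992, -0.122, -0.002], [-0.002, -0.0, -1.0]]
force: [0.5, -0.2, -4.9]
finger_gap: 8.6
finger_force: 29.2
```

>>> {"name": "move_arm", "arguments": {"plan": [[0, [-0.2, 0.025, 0], 0], [0, [0, 0, 0], 0], [0, [0, 0, 0], 0], [0, [0, 0, 0], 0], [0, [0, 0, 0], 0]]}}

```text
time_s: 39.77
position: [525.5, -260.4, 227.8]
ee_rot: [[0.12, 0.993, -0.0], [0.993, -0.12, 0.0], [0.0, -0.0, -1.0]]
force: [0.6, -0.6, -5.2]
finger_gap: 8.3
finger_force: 29.2
```

```bash
python3 go.py 524.8 -261.2 180 -7; python3 -c "
from h import *
for n in ('side','scene'):
    c=read_camera(n)
    cv2.imwrite('pics/m2%s.png'%n,c['frame'])
a=cv2.imread('pics/m2side.png')[40:260,230:450]; b=cv2.imread('pics/m2scene.png')[150:420,130:380]
cv2.imwrite('pics/m2.png',np.hstack([cv2.resize(a,(400,400)),cv2.resize(b,(370,400))]))"
```

```text
now [ 525.5 -260.4  227.8] yaw -6.89 gap 8.3 F [ 0.6 -0.6 -5.2] t 39.7667
turn 0.02 shift total [-0.03 -0.02  1.59] rows 2 each [-0.015 -0.01   0.797]
```

View pics/m2.png

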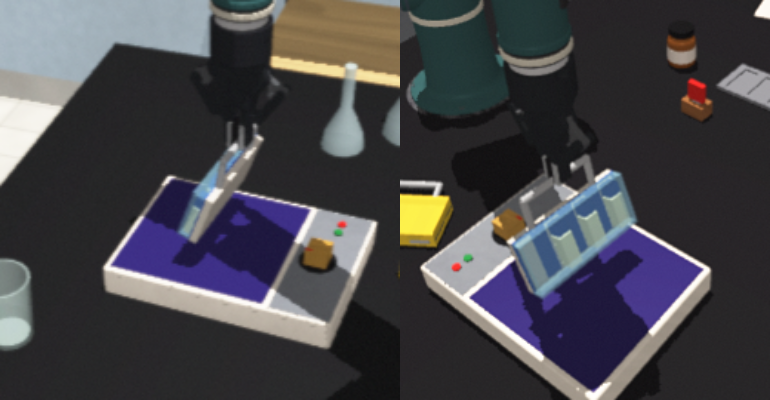

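>>> {"name": "move_arm", "arguments": {"plan": [[0, [0, 0, 0], 0], [0, [0, 0, 0], 0], [0, [0, 0, 0], 0], [0, [0, 0, 0], 0], [0, [0, 0, 0], 0]], "squeeze": 20}}

```text
time_s: 40.28
position: [525.5, -261.3, 227.9]
ee_rot: [[0.121, 0.993, 0.0], [0.993, -0.121, -0.0], [-0.0, 0.0, -1.0]]
force: [0.2, 0.3, -4.7]
finger_gap: 8.0
finger_force: 29.2
```

```bash
cat > tilt.py <<'E'
from h import *
S=cam("side");C=cam("scene"); L=np.array([np.cos(np.radians(-7)),np.sin(np.radians(-7)),0])
p=np.array(observe()["position"]); F=observe()["force"]
bar=p+np.array([0,0,-6])-4*np.array([.122,.9926,0])
from scipy.optimize import least_squares
# points in cassette frame relative to the bar: centre (79,0,0), hinge (118,0,-3.5), edge (0,0,15), other
M={"cassette_center":(79,0,0),"lid_hinge":(118,0,-3.5),"lid_edge":(79-39,0,15)}
Y=np.array([.122,.9926,0])
def pos(a,m): # a: angle of cassette x below horizontal along L ; 90 = hanging, 180 = lid down flat
    a=np.radians(a); X=np.cos(a)*L-np.array([0,0,np.sin(a)]); Z=np.cross(X,Y); return bar+X*m[0]+Z*m[2]
for n,c in (("side",S),("scene",C)):
    for t,m in M.items():
        for d in place_of(n,t)[:3]:
            A=np.arange(0,200,1.); P=proj(c,[pos(a,m) for a in A]); e=np.linalg.norm(P-d["uv"],axis=1); i=e.argmin()
            if e[i]<15: print(n,t,np.round(d["uv"]),round(d["p"],2),"angle",A[i],"err",e[i].round(1))
print(p.round(1),np.round(F,1))
E
python3 tilt.py
```

```text
side cassette_center [352. 141.] 0.64 angle 75.0 err 1.6
side lid_hinge [345. 154.] 0.96 angle 71.0 err 4.4
side lid_edge [352. 129.] 0.93 angle 86.0 err 2.3
scene cassette_center [247. 310.] 0.93 angle 67.0 err 7.2
scene lid_hinge [252. 324.] 0.71 angle 69.0 err 4.5
[ 525.5 -261.3  227.9] [-0.2 -0.1 -5.3]
```

>>> {"name": "move_arm", "arguments": {"plan": [[0, [0, -0.4, 0.3], 0], [0, [0, -0.43, 0.4], 0], [0, [0, 0, 0.4], 0], [0, [0, 0, 0.4], 0], [0, [0, 0, 0.3], 0]]}}

```text
time_s: 41.1
position: [501.5, -258.7, 175.1]
ee_rot: [[0.121, 0.993, 0.001], [0.993, -0.121, -0.001], [-0.0, 0.001, -1.0]]
force: [-9.2, 8.7, 54.9]
finger_gap: 8.1
finger_force: 35.7
```

>>> {"name": "move_arm", "arguments": {"plan": [[0, [0, 0, 0.1], 0], [0, [0, 0, 0], 0], [0, [0, 0, 0], 0]]}}

```text
time_s: 41.35
position: [504.7, -259.1, 175.9]
ee_rot: [[0.121, 0.993, 0.008], [0.993, -0.121, -0.002], [-0.001, 0.008, -1.0]]
force: [-2.4, 5.3, 15.3]
finger_gap: 8.5
finger_force: 31.7
```

>>> {"name": "move_arm", "arguments": {"plan": [[0, [0, 0, 0.05], 0], [0, [0, 0, 0.05], 0]]}}

```text
time_s: 41.52
position: [506.3, -259.4, 175.7]
ee_rot: [[0.121, 0.993, 0.012], [0.993, -0.121, -0.003], [-0.002, 0.012, -1.0]]
force: [-2.3, 8.2, 30.8]
finger_gap: 8.5
finger_force: 33.6
```

```bash
python3 tilt.py
```

```text
side cassette_center [359. 162.] 0.98 angle 78.0 err 2.8
side lid_hinge [358. 174.] 0.9 angle 79.0 err 2.5
side lid_edge [356. 147.] 0.68 angle 76.0 err 3.0
scene cassette_center [241. 318.] 0.96 angle 75.0 err 2.6
scene lid_hinge [245. 333.] 0.95 angle 74.0 err 3.3
scene lid_edge [238. 305.] 0.58 angle 84.0 err 3.1
[ 506.7 -259.5  175.8] [-2.4  6.4 24.7]
```

>>> {"name": "move_arm", "arguments": {"plan": [[0, [0, 0, -0.2], 0], [0, [0, 0.15, 0], 0], [0, [0, 0.15, 0], 0], [0, [0, 0.15, 0], 0], [0, [0, 0.15, 0], 0]]}}

```text
time_s: 42.33
position: [520.9, -261.1, 175.9]
ee_rot: [[0.121, 0.993, 0.004], [0.993, -0.121, -0.001], [-0.001, 0.004, -1.0]]
force: [-0.3, 2.5, 5.9]
finger_gap: 8.3
finger_force: 31.7
```

```bash
python3 tilt.py
```

```text
side cassette_center [361. 160.] 0.85 angle 90.0 err 0.3
side lid_hinge [358. 173.] 0.64 angle 86.0 err 0.9
side lid_edge [356. 147.] 0.84 angle 91.0 err 0.7
scene cassette_center [243. 317.] 0.6 angle 83.0 err 0.5
scene cassette_center [235. 289.] 0.25 angle 127.0 err 14.8
scene lid_hinge [246. 334.] 0.62 angle 80.0 err 2.2
scene lid_edge [244. 309.] 0.69 angle 80.0 err 2.8
[ 521.5 -261.1  175.8] [0.4 2.6 8.1]
```

>>> {"name": "move_arm", "arguments": {"plan": [[0, [0, 0.21, -0.02], 0], [0, [0, 0.21, 0], 0], [0, [0, 0.21, 0], 0], [0, [0, 0.21, 0], 0], [0, [0, 0.25, 0], 0]]}}

```text
time_s: 43.15
position: [552.1, -265.0, 174.9]
ee_rot: [[0.121, 0.993, 0.0], [0.993, -0.121, -0.001], [-0.001, 0.0, -1.0]]
force: [-2.7, 0.2, 3.3]
finger_gap: 8.5
finger_force: 31.8
```

>>> {"name": "move_arm", "arguments": {"plan": [[0, [0, 0.25, 0.06], 0], [0, [0, 0.25, 0.07], 0], [0, [0, 0.25, 0.07], 0]]}}

```text
time_s: 43.4
position: [575.7, -268.0, 169.5]
ee_rot: [[0.121, 0.993, 0.003], [0.993, -0.121, -0.001], [-0.001, 0.003, -1.0]]
force: [-1.2, 0.3, 6.4]
finger_gap: 8.1
finger_force: 32.5
```

```bash
sed -i 's/-6\])-4/-12])-4/' tilt.py; python3 tilt.py
```

```text
side cassette_center [352. 160.] 0.77 angle 114.0 err 0.5
side lid_hinge [359. 173.] 0.82 angle 114.0 err 0.9
side lid_edge [343. 145.] 0.68 angle 117.0 err 2.3
scene cassette_center [251. 326.] 0.63 angle 108.0 err 0.3
scene cassette_center [243. 318.] 0.28 angle 124.0 err 1.1
scene lid_hinge [244. 329.] 0.85 angle 114.0 err 0.8
scene lid_edge [257. 324.] 0.96 angle 109.0 err 2.2
[ 576.2 -268.   169.1] [ 1.4 -0.9  5.2]
```

>>> {"name": "move_arm", "arguments": {"plan": [[0, [0, 0.24, 0.07], 0], [0, [0, 0.24, 0.09], 0], [0, [0, 0.24, 0.11], 0], [0, [0, 0.24, 0.13], 0], [0, [0, 0.21, 0.14], 0]]}}

```text
time_s: 44.22
position: [609.1, -271.9, 151.6]
ee_rot: [[0.121, 0.993, 0.0], [0.993, -0.121, -0.0], [-0.0, 0.0, -1.0]]
force: [0.0, -1.4, 2.8]
finger_gap: 8.3
finger_force: 33.3
```

>>> {"name": "move_arm", "arguments": {"plan": [[0, [0, 0.21, 0.16], 0], [0, [0, 0.2, 0.17], 0], [0, [0, 0.2, 0.18], 0], [0, [0, 0, 0], 0]]}}

```text
time_s: 44.55
position: [627.1, -273.5, 135.0]
ee_rot: [[0.121, 0.993, -0.001], [0.993, -0.121, 0.001], [0.0, -0.001, -1.0]]
force: [1.0, -1.7, 0.9]
finger_gap: 8.0
finger_force: 33.8
```

```bash
python3 tilt.py
```

```text
side cassette_center [347. 159.] 0.96 angle 148.0 err 0.0
side lid_hinge [358. 169.] 0.73 angle 146.0 err 0.9
scene cassette_center [258. 332.] 0.78 angle 139.0 err 1.6
scene lid_hinge [244. 328.] 0.9 angle 144.0 err 0.8
scene lid_edge [269. 339.] 0.64 angle 141.0 err 1.1
[ 626.2 -273.4  136. ] [ 0.7 -1.5  0.6]
```

>>> {"name": "move_arm", "arguments": {"plan": [[0, [0, 0.16, 0.21], 0], [0, [0, 0.15, 0.22], 0], [0, [0, 0.14, 0.22], 0], [0, [0, 0.1, 0.24], 0], [0, [0, 0.1, 0.24], 0]]}}

```text
time_s: 45.37
position: [648.1, -276.2, 103.2]
ee_rot: [[0.121, 0.993, 0.004], [0.993, -0.121, -0.001], [-0.0, 0.004, -1.0]]
force: [3.3, 0.2, 1.9]
finger_gap: 8.2
finger_force: 34.7
```

>>> {"name": "move_arm", "arguments": {"plan": [[0, [0, 0.1, 0.24], 0], [0, [0, 0.1, 0.24], 0], [0, [0, 0.03, 0.1], 0], [0, [0, 0, 0], 0], [0, [0, 0, 0], 0]]}}

```text
time_s: 45.78
position: [652.3, -276.6, 84.8]
ee_rot: [[0.121, 0.993, -0.001], [0.993, -0.121, 0.001], [0.001, -0.002, -1.0]]
force: [2.2, -0.5, 0.3]
finger_gap: 8.6
finger_force: 35.1
```

```bash
python3 tilt.py
```

```text
side cassette_center [343. 161.] 0.77 angle 179.0 err 1.3
side lid_hinge [355. 168.] 0.6 angle 172.0 err 0.8
side lid_edge [320. 148.] 0.36 angle 199.0 err 13.4
scene cassette_center [264. 339.] 0.75 angle 168.0 err 3.9
scene lid_hinge [249. 331.] 0.6 angle 168.0 err 1.5
scene lid_edge [274. 352.] 0.62 angle 175.0 err 0.9
[ 652.1 -276.6   85.3] [2.1 0.5 0.3]
```

>>> {"name": "move_arm", "arguments": {"plan": [[0, [0, 0.02, 0.08], 0], [0, [0, 0.02, 0.08], 0], [0, [0, 0, 0.08], 0], [0, [0, 0, 0], 0], [0, [0, 0, 0], 0]]}}

```text
time_s: 46.6
position: [653.9, -277.0, 78.2]
ee_rot: [[0.121, 0.993, -0.0], [0.993, -0.121, 0.0], [0.0, -0.0, -1.0]]
force: [1.8, 0.5, -0.2]
finger_gap: 8.5
finger_force: 35.3
```

>>> {"name": "move_arm", "arguments": {"plan": [[0, [0, 0, 0.07], 0], [0, [0, 0, 0.07], 0], [0, [0, 0, 0], 0], [0, [0, 0, 0], 0]]}}

```text
time_s: 46.93
position: [654.2, -277.2, 74.2]
ee_rot: [[0.121, 0.993, 0.001], [0.993, -0.121, -0.0], [-0.0, 0.001, -1.0]]
force: [2.4, -0.0, -0.5]
finger_gap: 8.6
finger_force: 35.5
```

```bash
python3 tilt.py
```

```text
side cassette_center [344. 164.] 0.79 angle 180.0 err 2.2
side lid_hinge [356. 168.] 0.62 angle 178.0 err 1.0
scene cassette_center [262. 340.] 0.62 angle 177.0 err 1.6
scene lid_hinge [246. 331.] 0.63 angle 175.0 err 1.2
scene lid_edge [273. 353.] 0.79 angle 185.0 err 0.9
[ 654.1 -277.2   74.3] [ 2.5 -0.9 -0.6]
```

Nearly flat; lower a touch more while watching the force.

>>> {"name": "move_arm", "arguments": {"plan": [[0, [0, 0, 0.07], 0], [0, [0, 0, 0.06], 0], [0, [0, 0, 0], 0], [0, [0, 0, 0], 0]]}}

```text
time_s: 47.67
position: [653.9, -277.0, 70.3]
ee_rot: [[0.121, 0.993, -0.0], [0.993, -0.121, -0.0], [-0.0, -0.0, -1.0]]
force: [4.7, -0.7, 1.0]
finger_gap: 8.4
finger_force: 35.5
```

>>> {"name": "move_arm", "arguments": {"plan": [[0, [0, 0, 0.06], 0], [0, [0, 0, 0.06], 0], [0, [0, 0, 0], 0], [0, [0, 0, 0], 0]]}}

```text
time_s: 48.0
position: [653.5, -276.8, 66.3]
ee_rot: [[0.121, 0.993, -0.001], [0.993, -0.121, 0.0], [0.0, -0.001, -1.0]]
force: [2.5, -0.4, -0.3]
finger_gap: 8.1
finger_force: 35.7
```

>>> {"name": "move_arm", "arguments": {"plan": [[0.12, [0, 0, 0], 0], [0.2, [0, 0, 0], 0], [0.3, [0, 0, 0], 0], [0.3, [0, 0, 0], 0], [0.3, [0, 0, -0.3], 0]]}}

```text
time_s: 48.42
position: [651.8, -276.2, 73.5]
ee_rot: [[0.121, 0.993, -0.005], [0.993, -0.121, 0.002], [0.001, -0.005, -1.0]]
force: [-0.6, 0.7, -0.4]
finger_gap: 25.6
finger_force: 0.0
```

>>> {"name": "move_arm", "arguments": {"plan": [[0.3, [0, 0, -0.7], 0], [0.3, [0, 0, -1], 0], [0.3, [0, 0, -1], 0], [0.3, [0, 0, -1], 0], [0.3, [0, 0, -1], 0]]}}

```text
time_s: 48.83
position: [653.5, -276.9, 218.9]
ee_rot: [[0.121, 0.993, -0.0], [0.993, -0.121, -0.0], [-0.0, -0.0, -1.0]]
force: [0.6, -0.0, 0.3]
finger_gap: 25.2
finger_force: 0.0
```

>>> {"name": "move_arm", "arguments": {"plan": [[0.3, [0, -0.9, 0], 0], [0.3, [0, -0.9, 0], 0], [0.3, [0, -0.9, 0], 0], [0.3, [0, 0, 0], 0], [0.3, [0, 0, 0], 0]]}}

```text
time_s: 49.25
position: [572.2, -267.0, 217.6]
ee_rot: [[0.122, 0.993, 0.0], [0.993, -0.122, -0.0], [-0.0, 0.0, -1.0]]
force: [0.2, 0.1, -0.4]
finger_gap: 25.6
finger_force: 0.0
```

```bash
cat > v.py <<'E'
from h import *
c={n:cam(n) for n in("side","scene","wrist")}
for n in c: cv2.imwrite(f"pics/v_{n}.png",c[n]["frame"])
for t in ("cassette_center","cassette_bar","lid_hinge","lid_edge","glass","switch_slot"):
    r={n:[(np.round(d["uv"],1).tolist(),round(d["p"],2)) for d in place_of(n,t)][:3] for n in c}; print(t,r)
E
python3 v.py; python3 go.py
```

```text
cassette_center {'side': [([484.5, 191.8], 0.91), ([341.9, 163.4], 0.58)], 'scene': [([260.3, 337.4], 0.69), ([124.8, 298.5], 0.62)], 'wrist': [([319.4, 232.2], 0.97)]}
cassette_bar {'side': [([316.5, 152.1], 0.84)], 'scene': [([292.4, 359.3], 0.81)], 'wrist': [([419.2, 232.8], 0.58)]}
lid_hinge {'side': [([479.1, 183.2], 0.87), ([353.1, 166.5], 0.86)], 'scene': [([115.6, 315.2], 0.76), ([245.6, 328.9], 0.75)], 'wrist': [([275.6, 235.1], 0.92), ([24.2, 336.5], 0.77)]}
lid_edge {'side': [([494.1, 196.6], 0.87), ([344.7, 185.6], 0.73)], 'scene': [([275.0, 355.6], 0.98), ([127.0, 282.8], 0.69)], 'wrist': []}
glass {'side': [], 'scene': [], 'wrist': []}
switch_slot {'side': [([404.1, 176.1], 0.8)], 'scene': [([200.5, 296.0], 0.67)], 'wrist': [([118.0, 255.1], 0.89)]}
now [ 573.4 -267.2  216.8] yaw -6.95 gap 25.8 F [-0.2 -0.3  0.9] t 50.3
```

```bash
python3 -c "
from h import *
c={n:cam(n) for n in('side','scene','wrist')}
for t,o in (('cen',((341.9,163.4),(260.3,337.4),(319.4,232.2))),('bar',((316.5,152.1),(292.4,359.3),(419.2,232.8))),('hinge',((353.1,166.5),(245.6,328.9),(275.6,235.1))),('slot',((404.1,176.1),(200.5,296),(118,255.1)))):
    p=tri(list(zip(c.values(),o))); print(t,p.round(1),[ (proj(k,p)[0]-np.array(q)).round(1).tolist() for k,q in zip(c.values(),o)])
print('slot wrist z71',at_z(c['wrist'],(118,255.1),71))
"
python3 go.py 449 174 150 -3
```

```text
cen [ 573.2 -269.9   64.1] [[-0.1, 0.2], [-0.4, -0.3], [0.9, 0.2]]
bar [ 652.9 -280.5   70.6] [[-2.2, 1.4], [-3.3, -1.4], [2.2, 2.9]]
hinge [ 538.5 -268.4   64.4] [[1.4, -0.1], [1.3, -0.1], [1.9, 0.6]]
slot [ 406.2 -263.5   72.6] [[0.4, -1.1], [0.4, 1.5], [-2.7, -3.4]]
slot wrist z71 [ 406.68686026 -266.99584644   71.        ]
now [ 573.5 -267.2  216.8] yaw -6.95 gap 25.5 F [ 0.4  0.1 -0.1] t 50.45
turn -0.79 shift total [14.47 -4.91  2.23] rows 15 each [ 0.965 -0.327  0.148]
```

>>> {"name": "move_arm", "arguments": {"plan": [[0, [-0.1, 0.84, 0], 0], [0, [0, 0, 0.9], 0], [0, [0, 0, 0.9], 0], [0, [0, 0, 0.8], 0], [0, [0, 0, 0.8], 0]]}}

```text
time_s: 50.87
position: [598.1, -273.2, 113.7]
ee_rot: [[0.121, 0.993, 0.0], [0.993, -0.121, -0.0], [-0.0, 0.0, -1.0]]
force: [-1.4, -0.1, -0.2]
finger_gap: -0.3
finger_force: 0.0
```

>>> {"name": "move_arm", "arguments": {"plan": [[0, [0, 0, 0.4], 0], [0, [0, 0, 0], 0], [0, [0, 0, 0], 0], [0, [0, 0, 0], 0], [0, [0, 0, 0], 0]]}}

```text
time_s: 51.28
position: [599.7, -274.0, 105.2]
ee_rot: [[0.121, 0.993, 0.004], [0.993, -0.121, -0.002], [-0.001, 0.004, -1.0]]
force: [-0.3, -0.4, 0.2]
finger_gap: -0.1
finger_force: 0.0
```

>>> {"name": "move_arm", "arguments": {"plan": [[0, [0, 0, 0.08], 0], [0, [0, 0, 0], 0]]}}

```text
time_s: 51.45
position: [598.8, -273.6, 101.6]
ee_rot: [[0.121, 0.993, 0.002], [0.993, -0.121, -0.001], [-0.001, 0.002, -1.0]]
force: [-0.2, 0.1, 0.1]
finger_gap: 0.5
finger_force: 0.0
```

>>> {"name": "move_arm", "arguments": {"plan": [[0, [0, 0, 0.08], 0], [0, [0, 0, 0], 0]]}}

```text
time_s: 51.62
position: [598.0, -273.1, 97.9]
ee_rot: [[0.121, 0.993, -0.0], [0.993, -0.121, -0.0], [-0.0, -0.0, -1.0]]
force: [0.6, -0.1, -0.5]
finger_gap: -0.2
finger_force: 0.0
```

>>> {"name": "move_arm", "arguments": {"plan": [[0, [0, 0, 0.08], 0], [0, [0, 0, 0], 0]]}}

```text
time_s: 51.78
position: [597.8, -273.0, 95.0]
ee_rot: [[0.121, 0.993, -0.001], [0.993, -0.121, 0.0], [0.0, -0.001, -1.0]]
force: [0.1, -0.0, -0.6]
finger_gap: 0.4
finger_force: 0.0
```

>>> {"name": "move_arm", "arguments": {"plan": [[0, [0, 0, 0.06], 0], [0, [0, 0, 0], 0]]}}

```text
time_s: 51.95
position: [597.8, -273.1, 93.3]
ee_rot: [[0.121, 0.993, -0.001], [0.993, -0.121, 0.0], [0.0, -0.001, -1.0]]
force: [-0.4, 0.0, -0.2]
finger_gap: 0.2
finger_force: 0.0
```

>>> {"name": "move_arm", "arguments": {"plan": [[0, [0, 0, 0.06], 0], [0, [0, 0, 0], 0]]}}

```text
time_s: 52.12
position: [597.9, -273.1, 91.5]
ee_rot: [[0.121, 0.993, -0.001], [0.993, -0.121, 0.0], [0.0, -0.001, -1.0]]
force: [0.2, -0.1, -0.6]
finger_gap: 0.2
finger_force: 0.0
```

>>> {"name": "move_arm", "arguments": {"plan": [[0, [0, 0, 0.06], 0], [0, [0, 0, 0], 0]]}}

```text
time_s: 52.28
position: [598.3, -273.3, 91.0]
ee_rot: [[0.121, 0.993, 0.0], [0.993, -0.121, -0.0], [-0.0, 0.0, -1.0]]
force: [-2.5, 2.0, 5.6]
finger_gap: 0.1
finger_force: 2.3
```

>>> {"name": "move_arm", "arguments": {"plan": [[0, [0, 0, -0.6], 0], [0, [0, 0, -1], 0], [0, [0, 0, -1], 0], [0, [0, 0, -1], 0], [0.35, [0.95, -0.39, 0], 0]]}}

```text
time_s: 52.7
position: [595.1, -249.1, 206.6]
ee_rot: [[0.124, 0.992, 0.014], [0.992, -0.124, -0.009], [-0.007, 0.015, -1.0]]
force: [1.2, 0.0, 1.9]
finger_gap: 10.7
finger_force: 0.0
```

>>> {"name": "move_arm", "arguments": {"plan": [[0.35, [0.95, -0.39, 0], 0], [0.35, [0.95, -0.39, 0], 0], [0.35, [0.95, -0.39, 0], 0], [0.35, [0.95, -0.39, 0], 0], [0.35, [0.95, -0.39, 0], 0]]}}

```text
time_s: 53.12
position: [548.5, -93.7, 198.2]
ee_rot: [[0.121, 0.993, 0.0], [0.993, -0.121, -0.0], [0.0, 0.0, -1.0]]
force: [-0.2, -0.1, -0.4]
finger_gap: 29.4
finger_force: 0.0
```

>>> {"name": "move_arm", "arguments": {"plan": [[0.35, [0.95, -0.39, 0], 0], [0.35, [0.95, -0.39, 0], 0], [0.35, [0.95, -0.39, 0], 0], [0.35, [0.95, -0.39, 0], 0], [0.35, [0.95, -0.39, 0], 0]]}}

```text
time_s: 53.53
position: [507.7, 54.9, 198.3]
ee_rot: [[0.121, 0.993, 0.0], [0.993, -0.121, 0.0], [0.0, 0.0, -1.0]]
force: [0.1, -0.1, 0.8]
finger_gap: 29.9
finger_force: 0.0
```

>>> {"name": "move_arm", "arguments": {"plan": [[0.35, [0.95, -0.39, 0], 0], [0.35, [0.95, -0.39, 0], 0], [0.35, [0.95, -0.39, 0], 0], [0.35, [0.95, -0.39, 0], 0], [0.35, [0, 0, 0], -1]]}}

```text
time_s: 53.95
position: [474.2, 176.7, 198.4]
ee_rot: [[0.03, 1.0, -0.0], [1.0, -0.03, 0.003], [0.003, -0.0, -1.0]]
force: [0.4, 0.1, -0.2]
finger_gap: 29.7
finger_force: 0.0
```

>>> {"name": "move_arm", "arguments": {"plan": [[0.35, [0, 0, 0], -1], [0.35, [0, 0, 0], -1], [0.35, [0, 0, 0], -1], [0.35, [0, 0, 0], -1], [0.35, [0, 0, 0], -1]]}}

```text
time_s: 54.37
position: [475.6, 172.5, 198.2]
ee_rot: [[-0.396, 0.918, 0.0], [0.918, 0.396, 0.0], [-0.0, 0.0, -1.0]]
force: [0.1, -0.3, 0.7]
finger_gap: 29.8
finger_force: 0.0
```

>>> {"name": "move_arm", "arguments": {"plan": [[0.35, [0, 0, 0], -1], [0.35, [0, 0, 0], -1], [0.35, [0, 0, 0], -1], [0.35, [0, 0, 0], -1], [0.35, [0, 0, 0], -1]]}}

```text
time_s: 54.78
position: [475.6, 172.4, 198.2]
ee_rot: [[-0.747, 0.665, 0.0], [0.665, 0.747, 0.0], [-0.0, 0.0, -1.0]]
force: [0.1, -0.5, -0.1]
finger_gap: 30.1
finger_force: 0.0
```

>>> {"name": "move_arm", "arguments": {"plan": [[0.35, [0, 0, 0], -1], [0.35, [0, 0, 0], -1], [0.35, [0, 0, 0], -1], [0.35, [0, 0, 0], -1], [0.35, [0, 0, 0], -1]]}}

```text
time_s: 55.2
position: [475.6, 172.4, 198.2]
ee_rot: [[-0.958, 0.287, 0.0], [0.287, 0.958, 0.0], [-0.0, 0.0, -1.0]]
force: [0.1, 1.0, -0.5]
finger_gap: 30.1
finger_force: 0.0
```

>>> {"name": "move_arm", "arguments": {"plan": [[0.35, [0, 0, 0.5], -1], [0.35, [0, 0, 0.5], -1], [0.35, [0, 0, 0.3], -0.4], [0.35, [0, 0, 0], 0], [0.35, [0, 0, 0], 0]]}}

```text
time_s: 55.62
position: [475.2, 172.2, 158.7]
ee_rot: [[-0.996, 0.087, -0.001], [0.087, 0.996, -0.0], [0.001, -0.0, -1.0]]
force: [-0.4, 1.0, 0.4]
finger_gap: 29.9
finger_force: 0.0
```

```bash
cat > key.py <<'E'
from h import *
W=cam("wrist"); f=W["frame"]; h=cv2.cvtColor(f,cv2.COLOR_BGR2HSV); s=observe(); print(np.round(s["position"],1))
cv2.imwrite("pics/key.png",f)
m=cv2.inRange(h,(0,150,60),(6,255,255))|cv2.inRange(h,(174,150,60),(180,255,255))
V=h[...,2]; k,l,st,ce=cv2.connectedComponentsWithStats(m); i=1+st[1:,4].argmax(); r=l==i; print(st[i],"V pct",np.percentile(V[r],[5,25,50,75,95]))
for thr in (0,np.percentile(V[r],50)*0.97):
    mm=(r&(V>=thr)).astype(np.uint8); mm=cv2.morphologyEx(mm,2,np.ones((3,3)))
    c=max(cv2.findContours(mm,0,2)[0],key=len)[:,0].astype(float)
    for z in (70,):
        P=np.array([at_z(W,p,z)[:2] for p in c],np.float32); R=cv2.minAreaRect(P); print("red",thr,z,np.round(R[0],1),np.round(R[1],1),round(R[2],1))
o=cv2.inRange(h,(8,80,60),(22,255,255)); k,l,st,ce=cv2.connectedComponentsWithStats(o); i=1+st[1:,4].argmax(); c=cv2.convexHull(cv2.findContours((l==i).astype(np.uint8),0,2)[0][0])[:,0].astype(float)
P=np.array([at_z(W,p,28)[:2] for p in c],np.float32); R=cv2.minAreaRect(P); print("stand",st[i],np.round(R[0],1),np.round(R[1],1),round(R[2],1))
for t in ("key_bow","keystand"): print(t,[(np.round(d["uv"]).tolist(),round(d["p"],2),at_z(W,d["uv"],51).round(1).tolist()) for d in place_of("wrist",t)])
E
python3 key.py
```

```text
[475.8 172.4 159.5]
[314 177  21  63 559] V pct [226.  242.5 255.  255.  255. ]
red 0 70 [446.4 177. ] [11.2 38.4] 85.0
red 247.35 70 [456.4 176.4] [10.6 17.1] 84.8
stand [ 301  163   48   73 2229] [448.  177.2] [33.5 52.8] 84.2
key_bow [([323.0, 206.0], 0.62, [448.3, 176.4, 51.0])]
keystand [([325.0, 198.0], 0.72, [442.9, 177.9, 51.0])]
```

```bash
python3 go.py 447.7 177.1 100 84.8 447.7 177.1 52 84.8
```

```text
now [476.4 172.6 160.2] yaw 85.01 gap 29.7 F [0.2 0.9 1. ] t 55.7667
turn 0.04 shift total [0.96 0.06 2.01] rows 2 each [0.482 0.031 1.003]
turn 0.0 shift total [0.  0.  1.6] rows 2 each [0.  0.  0.8]
```

>>> {"name": "move_arm", "arguments": {"plan": [[0.35, [0.47, 0.04, 0.98], 0.04], [0.35, [0.47, 0.04, 0.98], 0], [0.35, [0, 0, 0], 0], [0.35, [0, 0, 0], 0], [0.35, [0, 0, 0], 0]]}}

```text
time_s: 56.18
position: [449.5, 177.7, 102.1]
ee_rot: [[-0.996, 0.09, 0.003], [0.09, 0.996, 0.001], [-0.003, 0.001, -1.0]]
force: [0.7, 0.3, 0.7]
finger_gap: 29.8
finger_force: 0.0
```

>>> {"name": "move_arm", "arguments": {"plan": [[0.35, [0, 0, 0], 0], [0.35, [0, 0, 0], 0], [0.35, [0, 0, 0], 0], [0.35, [0, 0, 0], 0], [0.35, [0, 0, 0], 0]]}}

```text
time_s: 56.6
position: [448.3, 177.3, 101.0]
ee_rot: [[-0.996, 0.09, 0.001], [0.09, 0.996, 0.0], [-0.001, 0.0, -1.0]]
force: [0.3, 0.0, -0.1]
finger_gap: 30.1
finger_force: 0.0
```

```bash
python3 go.py 447.7 177.1 52 84.8; python3 key.py
```

```text
now [448.3 177.3 101. ] yaw 84.84 gap 30.1 F [ 0.3  0.  -0.1] t 56.6
turn 0.01 shift total [ 0.02 -0.01  1.63] rows 2 each [ 0.01  -0.005  0.816]
[448.1 177.3 100.8]
[ 307  235   27   88 2120] V pct [194. 231. 240. 255. 255.]
red 0 70 [442.3 177.7] [12.2 44.4] 84.1
red 232.79999999999998 70 [436.6 178.1] [11.4 32. ] 85.4
stand [ 515    0  109   72 4047] [338.7 313.5] [65.1 29.4] 54.8
key_bow [([317.0, 275.0], 0.72, [447.3, 175.6, 51.0])]
keystand [([321.0, 250.0], 0.76, [433.3, 178.9, 51.0])]
```

>>> {"name": "move_arm", "arguments": {"plan": [[0.35, [0.02, 0, 0.6], 0], [0.35, [0, 0, 0.6], 0], [0.35, [0, 0, 0.4], 0], [0.35, [0, 0, 0], 0], [0.35, [0, 0, 0], 0]]}}

```text
time_s: 57.17
position: [446.4, 177.1, 51.7]
ee_rot: [[-0.996, 0.09, -0.002], [0.09, 0.996, -0.001], [0.002, -0.001, -1.0]]
force: [-0.3, -0.5, 0.3]
finger_gap: 30.0
finger_force: 0.0
```

>>> {"name": "move_arm", "arguments": {"plan": [[0, [0, 0, 0], 0], [0, [0, 0, 0], 0], [0, [0, 0, 0], 0], [0, [0, 0, 0], 0], [0, [0, 0, 0], 0]], "squeeze": 50}}

```text
time_s: 57.58
position: [448.0, 177.7, 53.4]
ee_rot: [[-0.996, 0.09, 0.002], [0.09, 0.996, 0.001], [-0.002, 0.001, -1.0]]
force: [-0.3, 0.8, 3.5]
finger_gap: 11.3
finger_force: 51.9
```

```bash
python3 go.py
```

```text
now [448.  177.7  53.4] yaw 84.85 gap 11.3 F [-0.3  0.8  3.5] t 57.5833
```

>>> {"name": "move_arm", "arguments": {"plan": [[0, [0, 0, -0.3], 0], [0, [0, 0, -0.6], 0], [0, [0, 0, -0.8], 0], [0, [0, 0, -0.9], 0], [0, [0, 0, -0.7], 0]]}}

```text
time_s: 58.0
position: [447.3, 177.4, 153.6]
ee_rot: [[-0.996, 0.09, 0.001], [0.09, 0.996, 0.0], [-0.001, 0.0, -1.0]]
force: [0.4, 1.0, -1.0]
finger_gap: 11.1
finger_force: 51.4
```

>>> {"name": "move_arm", "arguments": {"plan": [[0, [-0.09, -0.97, 0], 0], [0, [-0.09, -0.97, 0], 0], [0, [-0.09, -0.97, 0], 0], [0, [-0.09, -0.97, 0], 0], [0, [-0.09, -0.97, 0], 0]]}}

```text
time_s: 58.42
position: [447.2, 30.1, 152.1]
ee_rot: [[-0.996, 0.089, 0.001], [0.089, 0.996, 0.0], [-0.001, 0.0, -1.0]]
force: [0.3, -0.1, -0.4]
finger_gap: 11.3
finger_force: 51.5
```

>>> {"name": "move_arm", "arguments": {"plan": [[0, [-0.09, -0.97, 0], 0], [0, [-0.09, -0.97, 0], 0], [0, [-0.09, -0.97, 0], 0], [0, [-0.09, -0.97, 0], 0], [0, [-0.09, -0.97, 0], 0]]}}

```text
time_s: 58.83
position: [447.5, -116.3, 152.0]
ee_rot: [[-0.996, 0.09, 0.0], [0.09, 0.996, -0.0], [-0.0, -0.0, -1.0]]
force: [0.8, 0.2, -1.1]
finger_gap: 11.3
finger_force: 51.5
```

>>> {"name": "move_arm", "arguments": {"plan": [[0, [-0.09, -0.97, 0], 0], [0, [-0.09, -0.97, 0], 0], [0, [-0.09, -0.97, 0], 0], [0, [-0.09, -0.97, 0], 0], [0, [-0.09, -0.97, 0], 0]]}}

```text
time_s: 59.25
position: [447.9, -262.4, 152.0]
ee_rot: [[-0.996, 0.09, 0.0], [0.09, 0.996, 0.0], [-0.0, 0.0, -1.0]]
force: [0.7, 0.8, -0.2]
finger_gap: 11.1
finger_force: 51.5
```

>>> {"name": "move_arm", "arguments": {"plan": [[0, [0, 0, 0], 0], [0, [0, 0, 0], 0], [0, [0, 0, 0], 0], [0, [0, 0, 0], 0], [0, [0, 0, 0], 0]]}}

```text
time_s: 59.67
position: [448.2, -259.9, 151.3]
ee_rot: [[-0.996, 0.089, -0.0], [0.089, 0.996, 0.001], [0.0, 0.0, -1.0]]
force: [-0.7, -0.1, -1.5]
finger_gap: 11.4
finger_force: 51.5
```

```bash
cat > sw.py <<'E'
from h import *
W=cam("wrist"); f=W["frame"]; h=cv2.cvtColor(f,cv2.COLOR_BGR2HSV); s=observe(); print(np.round(s["position"],1))
cv2.imwrite("pics/sw.png",f)
for t in ("switch_slot","key_bow"): print(t,[(np.round(d["uv"],1).tolist(),round(d["p"],2),at_z(W,d["uv"],71).round(1).tolist()) for d in place_of("wrist",t)])
q=proj(W,[[407,-263,71]])[0].round().astype(int); print(q)
x0,y0=q-60; crop=f[max(0,y0):y0+120,max(0,x0):x0+120]
o=np.hstack([cv2.resize(crop,(480,480),interpolation=cv2.INTER_CUBIC),cv2.resize(f[200:440,240:400],(320,480))]); cv2.imwrite("pics/swc.png",o)
E
python3 sw.py
```

```text
[ 448.2 -259.9  151.4]
switch_slot [([308.9, 191.8], 0.91, [407.2, -262.9, 71.0])]
key_bow [([319.2, 322.7], 0.63, [492.0, -264.5, 71.0])]
[309 192]
```

View pics/swc.png

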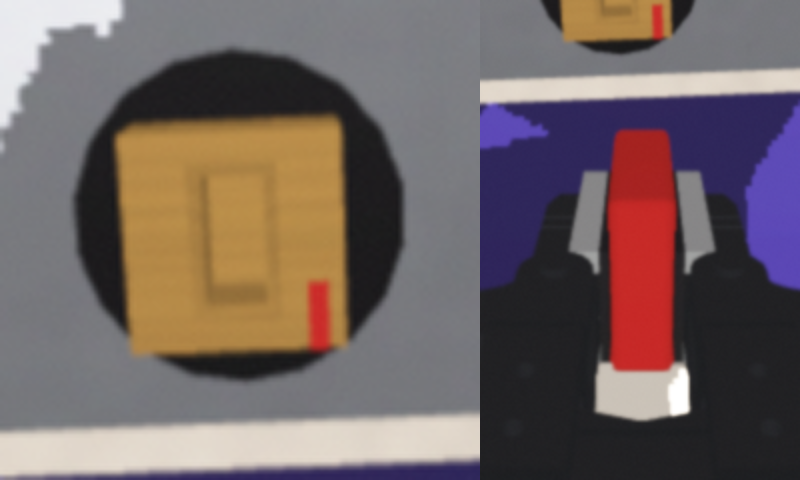

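```bash
python3 - <<'E'
from h import *
W=cam("wrist"); f=W["frame"]; s=observe(); p=np.array(s["position"]); R=np.array(s["ee_rot"])
h=cv2.cvtColor(f,cv2.COLOR_BGR2HSV); red=(cv2.inRange(h,(0,150,60),(6,255,255))|cv2.inRange(h,(174,150,60),(180,255,255)))>0
for v in (270,285,310,340,370): 
    u=np.where(red[v,280:360])[0]; print(v,u.min()+280,u.max()+280) if len(u) else None
V=h[:,320,2].astype(int); print([(v,V[v]) for v in list(range(260,270))+list(range(296,304))+list(range(380,390))])
def T(u,v,dz): return (R.T@(at_z(W,(u,v),p[2]+dz)-p)).round(2)
print("top far",T(320.5,300,15.5),"top near",T(320.5,385,15.5),"bottom far",T(320.5,265,-22.5))
for v in (310,340,370):
    u=np.where(red[v,280:360])[0]+280; print(T(u.min()-.5,v,15.5),T(u.max()+.5,v,15.5))
print(at_z(W,(308.1,191.2),71), p)
E
python3 go.py
```

```text
270 308 333
285 306 335
310 303 338
340 305 336
370 305 336
[(260, np.int64(91)), (261, np.int64(90)), (262, np.int64(90)), (263, np.int64(88)), (264, np.int64(86)), (265, np.int64(138)), (266, np.int64(160)), (267, np.int64(165)), (268, np.int64(164)), (269, np.int64(166)), (296, np.int64(166)), (297, np.int64(167)), (298, np.int64(169)), (299, np.int64(176)), (300, np.int64(185)), (301, np.int64(192)), (302, np.int64(195)), (303, np.int64(196)), (380, np.int64(198)), (381, np.int64(199)), (382, np.int64(198)), (383, np.int64(197)), (384, np.int64(192)), (385, np.int64(191)), (386, np.int64(198)), (387, np.int64(202)), (388, np.int64(202)), (389, np.int64(202))]
top far [ 18.22   0.19 -15.5 ] top near [-16.17   0.21 -15.5 ] bottom far [16.83  0.2  22.5 ]
[ 14.47  -5.93 -15.5 ] [ 14.48   6.32 -15.5 ]
[  2.8   -5.41 -15.5 ] [  2.8    5.81 -15.5 ]
[ -9.64  -5.58 -15.5 ] [ -9.64   5.99 -15.5 ]
[ 407.01314577 -263.65609959   71.        ] [ 448.4012512  -260.34250774  151.42245661]
now [ 448.4 -260.3  151.4] yaw 84.92 gap 11.4 F [-0.4  0.3 -0.9] t 59.8667
```

>>> {"name": "move_arm", "arguments": {"plan": [[0, [0, 0, 0], -0.44], [0, [0, 0, 0], 0], [0, [0, 0, 0], 0], [0, [0, 0, 0], 0], [0, [0, 0, 0], 0]]}}

```text
time_s: 60.28
position: [448.3, -261.0, 151.4]
ee_rot: [[-0.999, 0.052, -0.0], [0.052, 0.999, 0.0], [0.0, 0.0, -1.0]]
force: [0.5, 0.1, 0.4]
finger_gap: 11.1
finger_force: 51.5
```

```bash
python3 go.py 407 -263.8 122 87.1; python3 -c "
from h import *
W=cam('wrist'); print([at_z(W,d['uv'],71).round(1) for d in place_of('wrist','switch_slot')])"; python3 go.py 407 -263.8 122 87.1
```

```text
now [ 448.3 -261.   151.4] yaw 87.03 gap 11.1 F [0.5 0.1 0.4] t 60.2833
turn -0.01 shift total [ 1.37 -0.16  0.98] rows 2 each [ 0.686 -0.082  0.489]
[array([ 408.2, -263.7,   71. ])]
now [ 448.3 -261.   151.4] yaw 87.03 gap 11.2 F [ 0.4 -0.1 -0.1] t 60.3833
turn -0.01 shift total [ 1.37 -0.16  0.98] rows 2 each [ 0.685 -0.081  0.489]
```

>>> {"name": "move_arm", "arguments": {"plan": [[0, [0.45, -0.055, 0.33], 0], [0, [0.45, -0.055, 0.33], 0], [0, [0.46, -0.05, 0.32], 0], [0, [0, 0, 0], 0], [0, [0, 0, 0], 0]]}}

```text
time_s: 60.8
position: [406.7, -263.5, 121.5]
ee_rot: [[-0.999, 0.053, -0.001], [0.053, 0.999, 0.001], [0.001, 0.001, -1.0]]
force: [-0.1, 0.3, -1.6]
finger_gap: 11.0
finger_force: 51.5
```

>>> {"name": "move_arm", "arguments": {"plan": [[0, [0, 0, 0], 0], [0, [0, 0, 0], 0], [0, [0, 0, 0], 0], [0, [0, 0, 0], 0], [0, [0, 0, 0], 0]]}}

```text
time_s: 61.22
position: [407.9, -263.9, 122.4]
ee_rot: [[-0.999, 0.051, 0.001], [0.051, 0.999, -0.0], [-0.001, -0.0, -1.0]]
force: [0.2, 0.7, -0.6]
finger_gap: 11.2
finger_force: 51.5
```

>>> {"name": "move_arm", "arguments": {"plan": [[0, [0, 0, 0], 0], [0, [0, 0, 0], 0], [0, [0, 0, 0], 0], [0, [0, 0, 0], 0], [0, [0, 0, 0], 0]]}}

```text
time_s: 61.63
position: [407.3, -263.7, 121.9]
ee_rot: [[-0.999, 0.051, -0.0], [0.051, 0.999, 0.0], [0.0, 0.0, -1.0]]
force: [0.1, -0.1, -0.6]
finger_gap: 11.3
finger_force: 51.5
```

```bash
python3 go.py 407.2 -263.8 110 87.1; python3 -c "
from h import *
W=cam('wrist'); print([at_z(W,d['uv'],71).round(1) for d in place_of('wrist','switch_slot')])
h=cv2.cvtColor(W['frame'],cv2.COLOR_BGR2HSV); b=cv2.inRange(h,(12,100,60),(24,255,255)); k,l,st,ce=cv2.connectedComponentsWithStats(b); i=1+st[1:,4].argmax(); c=cv2.convexHull(cv2.findContours((l==i).astype(np.uint8),0,2)[0][0])[:,0].astype(float)
P=np.array([at_z(W,p,71)[:2] for p in c],np.float32); print(st[i],cv2.minAreaRect(P),P.min(0),P.max(0))"
```

```text
now [ 407.3 -263.7  121.9] yaw 87.05 gap 11.3 F [ 0.1 -0.1 -0.6] t 61.6333
turn -0.01 shift total [ 0.  -0.   0.4] rows 1 each [ 0.003 -0.003  0.398]
[array([ 408.7, -262.9,   71. ])]
[ 289  235   63   54 2552] ((399.3243713378906, -263.59027099609375), (32.87687301635742, 29.482288360595703), 87.05802917480469) [ 383.89502 -280.46725] [ 413.2223  -247.05888]
```

>>> {"name": "move_arm", "arguments": {"plan": [[0, [0, 0, 0.13], 0], [0, [0, 0, 0.13], 0], [0, [0, 0, 0.13], 0], [0, [0, 0, 0], 0], [0, [0, 0, 0], 0]]}}

```text
time_s: 62.15
position: [406.9, -263.4, 109.6]
ee_rot: [[-0.999, 0.052, -0.001], [0.052, 0.999, 0.001], [0.001, 0.001, -1.0]]
force: [-1.0, -0.1, -0.5]
finger_gap: 11.5
finger_force: 51.5
```

>>> {"name": "move_arm", "arguments": {"plan": [[0, [0, 0, 0.1], 0], [0, [0, 0, 0.1], 0], [0, [0, 0, 0], 0], [0, [0, 0, 0], 0]]}}

```text
time_s: 62.48
position: [407.1, -263.6, 104.0]
ee_rot: [[-0.999, 0.051, -0.001], [0.051, 0.999, 0.0], [0.001, 0.0, -1.0]]
force: [0.1, -0.1, -0.3]
finger_gap: 11.2
finger_force: 51.5
```

>>> {"name": "move_arm", "arguments": {"plan": [[0, [0, 0, 0.1], 0], [0, [0, 0, 0.1], 0], [0, [0, 0, 0], 0], [0, [0, 0, 0], 0]]}}

```text
time_s: 62.82
position: [407.1, -263.6, 98.0]
ee_rot: [[-0.999, 0.051, -0.001], [0.051, 0.999, 0.0], [0.001, 0.0, -1.0]]
force: [1.0, 0.4, 0.3]
finger_gap: 11.3
finger_force: 51.5
```

>>> {"name": "move_arm", "arguments": {"plan": [[0, [0, 0, 0.08], 0], [0, [0, 0, 0.03], 0], [0, [0, 0, 0], 0], [0, [0, 0, 0], 0]]}}

```text
time_s: 63.15
position: [407.8, -264.1, 96.7]
ee_rot: [[-0.999, 0.051, 0.0], [0.051, 0.999, -0.0], [-0.0, -0.0, -1.0]]
force: [-3.3, 1.5, 10.5]
finger_gap: 11.2
finger_force: 53.4
```

>>> {"name": "move_arm", "arguments": {"plan": [[0, [0, 0, -0.04], 1], [0, [0, 0, 0], 1], [0, [0, 0, 0], 1], [0, [0, 0, 0], 1], [0, [0, 0, 0], 1]]}}

```text
time_s: 63.57
position: [407.7, -264.1, 96.8]
ee_rot: [[-0.881, 0.472, 0.001], [0.472, 0.881, -0.001], [-0.001, -0.0, -1.0]]
force: [-1.6, 0.3, 3.1]
finger_gap: 11.3
finger_force: 52.0
```

>>> {"name": "move_arm", "arguments": {"plan": [[0, [0, 0, 0], 1], [0, [0, 0, 0], 1], [0, [0, 0, 0], 1], [0, [0, 0, 0], 1], [0, [0, 0, 0], 1]]}}

```text
time_s: 63.98
position: [407.7, -264.3, 96.8]
ee_rot: [[-0.599, 0.8, 0.001], [0.8, 0.599, -0.001], [-0.001, -0.0, -1.0]]
force: [-1.4, -0.4, 2.6]
finger_gap: 11.5
finger_force: 52.0
```

>>> {"name": "move_arm", "arguments": {"plan": [[0, [0, 0, 0], 1], [0, [0, 0, 0], 1], [0, [0, 0, 0], 1], [0, [0, 0, 0], 1], [0, [0, 0, 0], 0]]}}

```text
time_s: 64.4
position: [407.6, -264.4, 96.8]
ee_rot: [[-0.291, 0.957, 0.001], [0.957, 0.291, -0.001], [-0.001, 0.0, -1.0]]
force: [-0.7, -1.5, 3.7]
finger_gap: 11.3
finger_force: 52.1
```

```bash
python3 go.py; python3 -c "
from h import *
print(observe()['wrist_torque'])"
```

```text
now [ 407.6 -264.4   96.8] yaw 16.94 gap 11.3 F [-0.7 -1.5  3.7] t 64.4
[-0.24070902  0.34608271 -0.00087611]
```

>>> {"name": "move_arm", "arguments": {"plan": [[0, [0, 0, 0], 0.8], [0, [0, 0, 0], 0.8], [0, [0, 0, 0], 0.3]]}}

```text
time_s: 64.65
position: [407.6, -264.5, 96.8]
ee_rot: [[-0.131, 0.991, 0.0], [0.991, 0.131, -0.001], [-0.001, 0.0, -1.0]]
force: [-2.1, -1.5, 3.6]
finger_gap: 10.9
finger_force: 52.1
```

```bash
python3 go.py; python3 -c "
from h import *
print(observe()['wrist_torque'],observe()['tau'])"
```

```text
now [ 407.6 -264.5   96.8] yaw 7.55 gap 10.9 F [-2.1 -1.5  3.6] t 64.65
[-0.24873896  0.3190651   0.02880892] [  0.96250299 -32.52380848 -29.78755116   0.65645887  -0.23732244
   0.11851032]
```

>>> {"name": "move_arm", "arguments": {"plan": [[0, [0, 0, 0], 0.5], [0, [0, 0, 0], 0.3], [0, [0, 0, 0], 0]]}}

```text
time_s: 64.9
position: [407.5, -264.5, 96.8]
ee_rot: [[-0.064, 0.998, 0.0], [0.998, 0.064, -0.001], [-0.001, 0.0, -1.0]]
force: [-2.6, -1.6, 4.5]
finger_gap: 11.3
finger_force: 52.2
```

```bash
python3 go.py; python3 -c "
from h import *
print(observe()['wrist_torque'],observe()['tau'])"
```

```text
now [ 407.5 -264.5   96.8] yaw 3.67 gap 11.3 F [-2.6 -1.6  4.5] t 64.9
[-0.31110258  0.42003185  0.04990627] [  1.26616437 -32.17626214 -29.50894296   0.81506392  -0.26877981
   0.31140455]
```

>>> {"name": "move_arm", "arguments": {"plan": [[0.2, [0, 0, 0], 0], [0.3, [0, 0, 0], 0], [0.3, [0, 0, 0], 0], [0.3, [0, 0, -0.3], 0], [0.3, [0, 0, -0.7], 0]]}}

```text
time_s: 65.32
position: [405.1, -261.9, 123.7]
ee_rot: [[-0.062, 0.998, -0.006], [0.998, 0.062, 0.004], [0.005, -0.005, -1.0]]
force: [0.2, 0.6, 0.8]
finger_gap: 25.6
finger_force: 0.0
```

>>> {"name": "move_arm", "arguments": {"plan": [[0.3, [0, 0, -0.9], 0], [0.3, [0, 0, -0.9], 0], [0.3, [-0.5, 0.3, 0], 0], [0.3, [-0.5, 0.3, 0], 0], [0.3, [0, 0, 0], 0]]}}

```text
time_s: 65.73
position: [429.4, -294.9, 182.3]
ee_rot: [[-0.062, 0.998, 0.004], [0.998, 0.062, -0.003], [-0.003, 0.004, -1.0]]
force: [1.0, 0.3, 0.3]
finger_gap: 25.2
finger_force: 0.0
```

>>> {"name": "move_arm", "arguments": {"plan": [[0.3, [0, 0, 0], 0], [0.3, [0, 0, 0], 0], [0.3, [0, 0, 0], 0], [0.3, [0, 0, 0], 0]]}}

```text
time_s: 66.07
position: [426.4, -291.8, 179.6]
ee_rot: [[-0.062, 0.998, -0.001], [0.998, 0.062, 0.001], [0.001, -0.001, -1.0]]
force: [0.0, 0.2, 0.4]
finger_gap: 25.5
finger_force: 0.0
```

```bash
cat > fin.py <<'E'
from h import *
c={n:cam(n) for n in("side","scene","wrist")}; W=c["wrist"]; s=observe(); print(np.round(s["position"],1))
h=cv2.cvtColor(W["frame"],cv2.COLOR_BGR2HSV); cv2.imwrite("pics/fin.png",W["frame"])
red=cv2.inRange(h,(0,150,60),(6,255,255))|cv2.inRange(h,(174,150,60),(180,255,255))
br=cv2.inRange(h,(12,100,60),(24,255,255))
for n,b,z in (("key",red,111),("barrel",br,71)):
    k,l,st,ce=cv2.connectedComponentsWithStats(b); i=1+st[1:,4].argmax(); q=cv2.convexHull(cv2.findContours((l==i).astype(np.uint8),0,2)[0][0])[:,0].astype(float)
    P=np.array([at_z(W,p,z)[:2] for p in q],np.float32); R=cv2.minAreaRect(P); print(n,st[i],np.round(R[0],1),np.round(R[1],1),round(R[2],1))
    print(np.round(cv2.approxPolyDP(P[:,None],2.5,True)[:,0]).tolist())
for t in ("key_bow","cassette_center","lid_hinge"):
    o=[]
    for n in c:
        for d in place_of(n,t): print(t,n,np.round(d["uv"],1),round(d["p"],2)); 
E
python3 fin.py
```

```text
[ 426.8 -292.1  179.9]
key [ 278  179   26   69 1562] [ 408.6 -262.7] [13.4 38.5] 4.9
[[412.0, -243.0], [415.0, -278.0], [405.0, -282.0], [401.0, -249.0], [405.0, -244.0]]
barrel [   0  170  178  165 2010] [ 245.7 -312.6] [155.7  67.4] 31.4
[[298.0, -248.0], [327.0, -300.0], [196.0, -380.0], [184.0, -357.0], [273.0, -257.0], [284.0, -250.0]]
key_bow side [405.2 166.6] 0.55
key_bow scene [201.1 290.9] 0.72
key_bow wrist [292.3 211.6] 0.69
cassette_center side [342.8 164.9] 0.89
cassette_center side [485.3 190.5] 0.73
cassette_center scene [127. 295.] 0.64
cassette_center scene [263.2 341.9] 0.62
cassette_center wrist [ 71.9 253.3] 0.87
cassette_center wrist [523.  227.1] 0.6
cassette_center wrist [534.8 232.4] 0.49
lid_hinge side [351.  167.5] 0.92
lid_hinge side [478.7 184.4] 0.89
lid_hinge side [403.  174.3] 0.23
lid_hinge scene [245.5 328.8] 0.62
lid_hinge wrist [477.  218.5] 0.87
lid_hinge wrist [102.  289.1] 0.57
```

```bash
python3 - <<'E'
from h import *
W=cam("wrist"); h=cv2.cvtColor(W["frame"],cv2.COLOR_BGR2HSV)
q=proj(W,[[407,-263.5,71]])[0]; print(q)
b=cv2.inRange(h,(8,90,50),(26,255,255)); m=np.zeros_like(b); cv2.circle(m,tuple(int(v) for v in q),52,255,-1); b&=m
k,l,st,ce=cv2.connectedComponentsWithStats(b); pts=np.argwhere(b>0)[:,::-1].astype(np.float32); print(len(pts),st[1:].tolist())
c=cv2.convexHull(pts)[:,0].astype(float); P=np.array([at_z(W,p,71)[:2] for p in c],np.float32); print(cv2.minAreaRect(P)); print(np.round(cv2.approxPolyDP(P[:,None],2,True)[:,0],1).tolist())
C={n:cam(n) for n in("side","scene")}; C["wrist"]=W
o=((405.2,166.6),(201.1,290.9),(292.3,211.6)); p=tri(list(zip(C.values(),o))); print("bow",p.round(1),[ (proj(a,p)[0]-np.array(b)).round(1).tolist() for a,b in zip(C.values(),o)])
o=((342.8,164.9),(263.2,341.9),(534.8,232.4)); p=tri(list(zip(list(C.values())[:2],o))); print("cass",p.round(1))
E
```

```text
[292.54159041 201.23505507]
1326 [[264, 170, 59, 60, 1326]]
((407.5077209472656, -263.0343017578125), (33.576637268066406, 34.60768127441406), 16.188570022583008)
[[427.29998779296875, -274.3999938964844], [396.5, -283.20001220703125], [387.79998779296875, -252.5], [418.79998779296875, -242.1999969482422]]
bow [ 409.2 -264.5   96.2] [[-0.9, 0.4], [-1.5, -0.3], [0.7, -1.1]]
cass [ 576.3 -272.3   55.6]
```

```bash
python3 -c "
from rig import close_job
print(close_job())"
```

```text
the job is handed in; nothing more can be done
None
```

The job is handed in but returned no verdict. By my measurements all three cells are in the shut cassette, which lies flat, lid down, about 10 mm from the glass centre. The key is home in the switch and turned about 1.24 rad, and the bottle, beaker and jar were not approached. One contact on the light table read 55 N at the wrist, under the 100 N limit.

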